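Pack the mould in the sloping cradle

ROBOT

A 7-joint arm with a two-finger parallel gripper is mounted at the origin on a cart in front of the work surface, level with it; the furniture and walls round the work are solid. World frame = base frame: x ahead of the robot, y to its left, z up, the work surface at z = 0. Lengths are in m, angles in degrees, forces in N, time in s.
With the tool pointing down it reaches from about 0.4 to 0.9 m from the base axis. Payload 5.6 kg.
Tool frame: the origin (TCP) lies midway between the tips of the shut fingers; the grasp point (between the pads) lies 19 mm behind it; y points along the fingers, x is the direction in which the jaws open and shut, and the axes are right-handed (so a half turn about y gives the same grasp; the last joint's range is limited). The gripper opens to 92 mm and grips with 3 to 60 N. Pads are 20 mm wide; open, the fingers measure 128 mm over their backs; the gripper's body (75 mm by 189 mm) begins 69 mm behind the grasp point.
Start: joints at [-72.193, 26.786, -0.665, 91.828, 0.344, 61.387, -3.226], TCP at [0.225, 0.61, 0.18] pointing down, gripper open.
Joint ranges: [-144.91, 144.91], [-17.63, 115.5], [-89.93, 88.59], [15.96, 139.68], [-74.01, 254.01], [8.47, 105.57], [-167.45, 167.45]. Speed limits (degrees/s): [147.25, 147.25, 180, 180, 180, 180, 180].

INTERFACE

Orientations are given as [roll, pitch, yaw] about the fixed x, y, z axes, in that order (R = Rz(yaw) Ry(pitch) Rx(roll)).
In Python, from bench import r, optics, close_job gives the robot as it stands.
- The arm moves only by the shell command python3 -m jog 'ROWS' [FORCE]. ROWS is JSON, a list of rows, each an object of numbers: "hand": the opening, from -1 (shut) to 1 (fully open), so that 0 is half open; "tx", "ty", "tz": the shift along the world's x, y, z normalised to -1 to 1, where 1 is 0.02 m; "rx", "ry", "rz": the turn, a rotation vector about the world's x, y, z normalised to -1 to 1, where 1 is 0.12 rad. In form: [{"hand": .., "tx": .., "ty": .., "tz": .., "rx": .., "ry": .., "rz": ..}, ...]. A call has 1 to 20 rows; each row shifts and turns the commanded pose from where the row before left it; what a row does not reach is not made up. A row lasts 1/12 s, in which the tool goes at most 41.7 mm and 7.16 degrees, less where a joint would pass 70% of its speed; a pose out of reach is approached as far as the arm can. A call with a number of a shift or a turn outside -1 to 1 is refused whole. A call with a gripper value outside its range is refused whole. The fingers move at their own pace and stop on an object; FORCE is the grip in N (left out, the last holds). Time passes only in rows, so rows that do not move let the fingers close. It gives the time, the measured TCP pose, the force and the opening at its end, in the units of the state.
- r.sense(): the state, without advancing time (a new reading comes with each control period).
- optics.get_image(name): name is "scene" or "top" or "wrist"; returns the picture (384x512x3 uint8, blue, green, red); there is no depth.
- optics.camera_model(name): a dict with "fovy" (degrees; the focal length in pixels is half the picture's height over the tangent of half this angle, whatever the lens; pixels are square), "cx", "cy" (the principal point, pixels), "k1" (the pictures are not rectified: a ray, as slopes to the right and down, at radius r is drawn at 1 + k1 r^2 times it, then the intrinsics apply), "extrinsics" (4x4, takes a point from world to camera coordinates). Camera axes: x right, y down, z forward; pixel columns grow to the right and rows downward; lengths in m; the calibration is good to about 2 mm. A picture is of the moment at which its call begins: read the wrist's pose just before it. camera_model takes no time and is no camera call; for the wrist camera it gives the pose at the moment of the call.
- close_job(): hands the job in, once; it reports no verdict.
The state is a dict: "clock": time; "q": joint angles; "joint_velocities": joint speeds; "tau": joint torques, N m; "ee_pos": TCP position; "tcp_rot": TCP orientation; "force": force on the tool from outside, world axes, zero at the start; "moment": the same for the moment, N m; "grip_width": opening from 0.0 (shut) to 1.0 (fully open).
Only numpy, scipy, OpenCV 4.12 (cv2) and the standard library are available. Lean on these libraries where they do the work, as an engineer would, in place of code of your own. Each camera call takes 0.05 s, during which the arm holds its last target.

TASK

The steel mould in the sloping cradle has a gap left between it and the end stop. Find out which of the three aluminium packing pieces takes up that gap (the thickest one that will go in) and push it in: fully down flat on the sloping bed, with its lower end at or close to the bottom ledge, then let go. Leave the wax block, the tape roll and the matchbox where they are.

Things in the scene. Friction and masses are not known exactly. Their poses are not given: they have to be found in the camera images.
- bed: sloping bed of the fixed grey cradle. Origin: on the bed surface, at the bottom ledge (x=0) and the mould's side face (y=0), a corner of the gap. x runs up the slope (it rises 25 deg, towards the left of the bench), y level across the gap from mould to end stop, z square out of the bed (leans 25 deg to the right, -y of the world). Ledge 20 mm high; bed up to x=85 mm. A piece right home has its centre at x=28, z=31 mm.
- mould_top (a point): dark steel mould, bolted down at one side of the gap: bed x 2 to 70, y -60 to 0, 30 mm high, long upper edges rounded at 4 mm. Point: centre of its top. Nothing stands above the gap. A piece in it has its length along bed x, thickness along y, height along z, and stands 32 mm out above mould and stop.
- stop_face (a point): fixed bright steel end stop (24 mm wide, bed x 7 to 65 mm, 30 mm high, edges rounded at 4 mm): the point of its gap face on the bed surface at the ledge (bed x=0, z=0), so its y in the bed's frame is the width of the gap, between 17.5 and 34 mm, differing from run to run. The stop cannot be moved.
- spacer_a_mid (a point): aluminium packing piece, a plain upright block 56 mm long (own x), 62 mm tall (z), and 16, 22 or 28 mm thick (y): one piece of each, but which is which is not told: see it, or feel it by closing the fingers on it. It stands on its foot, weighs 0.1 to 0.35 kg. Point: its centre, 31 mm above its foot.
- spacer_b_mid (a point): aluminium packing piece, a plain upright block 56 mm long (own x), 62 mm tall (z), and 16, 22 or 28 mm thick (y): one piece of each, but which is which is not told: see it, or feel it by closing the fingers on it. It stands on its foot, weighs 0.1 to 0.35 kg. Point: its centre, 31 mm above its foot.
- spacer_c_mid (a point): aluminium packing piece, a plain upright block 56 mm long (own x), 62 mm tall (z), and 16, 22 or 28 mm thick (y): one piece of each, but which is which is not told: see it, or feel it by closing the fingers on it. It stands on its foot, weighs 0.1 to 0.35 kg. Point: its centre, 31 mm above its foot.
- spacer_a: the same packing piece as spacer_a_mid, origin at the centre of its foot
- spacer_b: the same packing piece as spacer_b_mid, origin at the centre of its foot
- spacer_c: the same packing piece as spacer_c_mid, origin at the centre of its foot
- wax_block: yellow wax block, 43x64x26 mm, origin under its centre (bystander, leave it where it lies)
- tape_roll: blue tape roll, 67 mm across, 19 mm high, origin under its centre (bystander, leave it where it lies)
- matchbox: matchbox, 36x53x15 mm, origin under its centre (bystander, leave it where it lies)
Mind the look-alikes: they are no part of the job. What is shaped like the spacer_a but orange or purple is not meant.

How it is judged:
By the outcome, as a careful person would: the job done as asked, in the order asked, and still so for the second after the job is handed in, with the robot touching nothing.
It also fails if it takes over 64 s, if anything falls off the work surface, if the arm or the gripper's body presses on something with over 40 N, if the wrist force passes 120 N, or if a joint passes its speed limit or range.

## Working session

There is one attempt and no reset: what is moved stays moved. The work goes in short steps, Python scripts to look and compute and a shell command to move; the robot and the scene stay as the last step left them, time stands still between calls to the robot, and variables do not carry over. Pictures are saved under pics/ and viewed, and the job is handed in when it is done.

```bash
ls; mkdir -p pics; python3 - <<'E'
from bench import r, optics
import cv2
print(r.sense())
for n in ["scene","top","wrist"]:
    m=optics.camera_model(n); print(n,m)
    cv2.imwrite(f"pics/{n}0.png",optics.get_image(n))
E
```

```text
pics
{'clock': 0.0, 'q': array([-72.19333547,  26.83324434,  -0.66659398,  91.87858974,
         0.34314275,  61.38808182,  -3.22554677]), 'joint_velocities': array([ 0.06649277, -0.03646733, -0.0111109 , -0.07457093, -0.08093208,
        0.08503434, -0.0445005 ]), 'tau': array([ 4.25300277e-04, -5.20572710e+01, -1.22789721e-02, -2.43757850e+01,
       -5.66607260e-02,  1.70792820e-02,  1.43996635e-04]), 'ee_pos': array([0.22502254, 0.60913689, 0.17888847]), 'tcp_rot': array([-90.00557521,   0.09776245,  69.72744562]), 'force': array([ 0.09325238, -0.35469494, -0.62835894]), 'moment': array([-0.03311867,  0.009516  , -0.02436531]), 'grip_width': 0.9993436461811968}
scene {'fovy': 45.87935514814597, 'cx': 256.4602589877286, 'cy': 196.6378891680245, 'k1': -0.022821785710316914, 'extrinsics': array([[ 0.99741053, -0.07058103,  0.01380441, -0.49357809],
       [-0.03239284, -0.61226493, -0.78998883,  0.16751453],
       [ 0.06421018,  0.78749601, -0.61296581,  1.02906201],
       [ 0.        ,  0.        ,  0.        ,  1.        ]])}
top {'fovy': 50.41868512778244, 'cx': 262.5955042047358, 'cy': 186.24073671248905, 'k1': -0.008980552297160466, 'extrinsics': array([[-9.86515828e-04, -9.99802801e-01, -1.98339617e-02,
         1.38780067e-01],
       [-9.97070965e-01,  2.50024892e-03, -7.64410868e-02,
         4.90390484e-01],
       [ 7.64756025e-02,  1.97004570e-02, -9.96876810e-01,
         9.06173786e-01],
       [ 0.00000000e+00,  0.00000000e+00,  0.00000000e+00,
         1.00000000e+00]])}
wrist {'fovy': 64.80883299811346, 'cx': 253.05721034042395, 'cy': 190.96025340589472, 'k1': 0.0020398692150736444, 'extrinsics': array([[ 0.34730999,  0.93774975, -0.00108407, -0.64848918],
       [ 0.89625224, -0.33160022,  0.29457295, -0.0334339 ],
       [ 0.27587623, -0.10327973, -0.95562838,  0.39353499],
       [ 0.        ,  0.        ,  0.        ,  1.        ]])}
```

View pics/scene0.png

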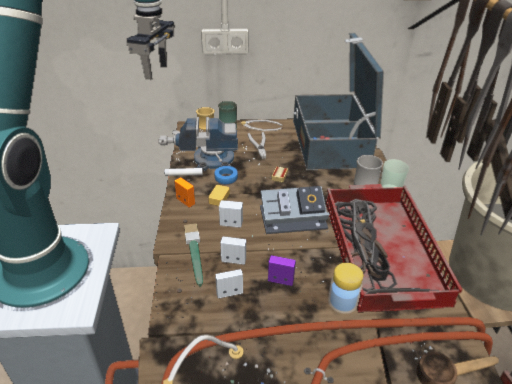

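View pics/top0.png

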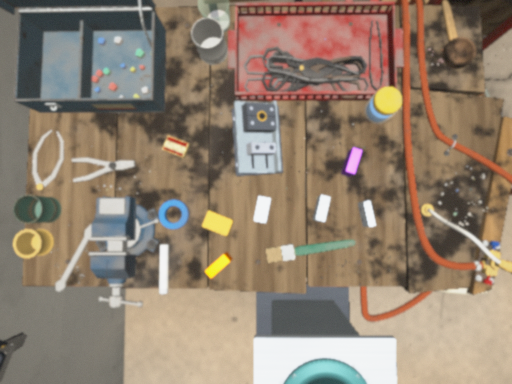

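View pics/wrist0.png

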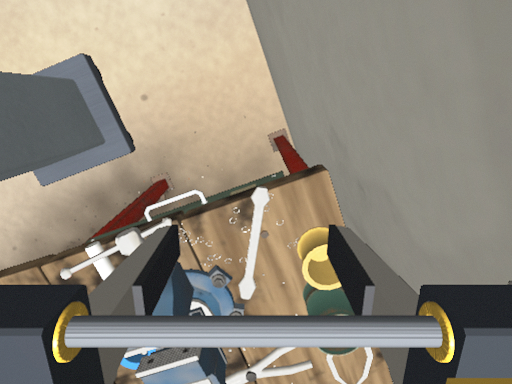

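```bash
python3 - <<'E'
import cv2,numpy as np
t=cv2.imread("pics/top0.png"); s=cv2.imread("pics/scene0.png")
a=cv2.resize(t[85:235,200:400],None,fx=4,fy=4,interpolation=cv2.INTER_CUBIC)
b=cv2.resize(s[170:310,160:340],None,fx=4,fy=4,interpolation=cv2.INTER_CUBIC)
cv2.imwrite("pics/topz.png",a);cv2.imwrite("pics/scz.png",b)
E
```

```text
(no output)
```

View pics/topz.png

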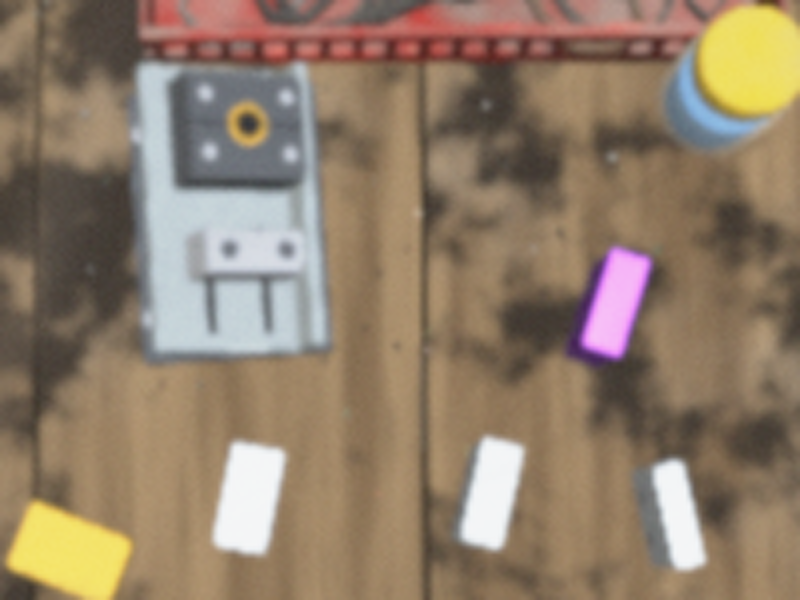

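View pics/scz.png

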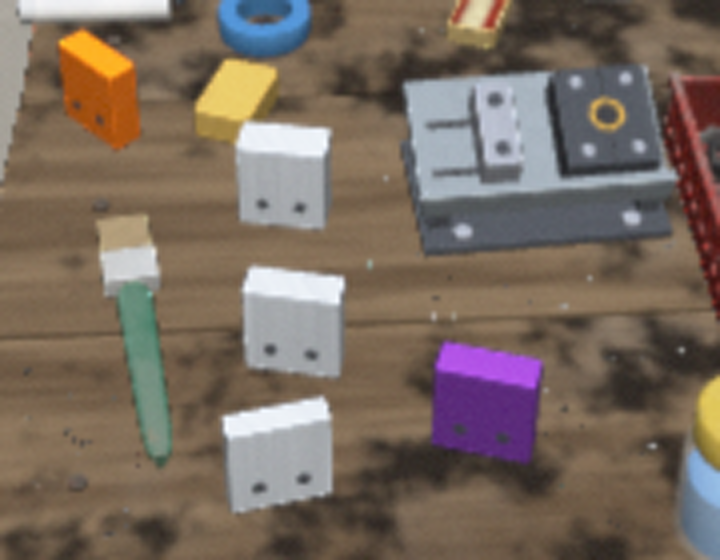

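```bash
cat > h.py <<'E'
from bench import r, optics
import cv2,numpy as np
from scipy.spatial.transform import Rotation as Ro
def K(m):
    f=192/np.tan(np.radians(m["fovy"]/2)); return f
def ray(m,uv):
    f=K(m); p=(np.atleast_2d(uv).astype(float)-[m["cx"],m["cy"]])/f
    q=p.copy()
    for _ in range(20):
        q=p/(1+m["k1"]*(q**2).sum(1,keepdims=True))
    E=m["extrinsics"]; d=np.c_[q,np.ones(len(q))]@E[:3,:3]; c=-E[:3,:3].T@E[:3,3]
    return c,d
def onz(m,uv,z):
    c,d=ray(m,uv); return c+d*((z-c[2])/d[:,2])[:,None]
def onplane(m,uv,p0,n):
    c,d=ray(m,uv); return c+d*(((np.array(p0)-c)@n)/(d@n))[:,None]
def proj(m,P):
    E=m["extrinsics"]; q=np.atleast_2d(P)@E[:3,:3].T+E[:3,3]; s=q[:,:2]/q[:,2:]
    s=s*(1+m["k1"]*(s**2).sum(1,keepdims=True)); return s*K(m)+[m["cx"],m["cy"]]
E
python3 - <<'E'
from h import *
np.set_printoptions(precision=4,suppress=True)
m=optics.camera_model("top"); t=cv2.imread("pics/top0.png")
hsv=cv2.cvtColor(t,cv2.COLOR_BGR2HSV)
mask=((hsv[...,1]<25)&(hsv[...,2]>215)).astype(np.uint8)
n,l,st,ce=cv2.connectedComponentsWithStats(mask)
for i in range(1,n):
    if st[i,4]>60 and 185<ce[i][1]<240:
        c=max(cv2.findContours((l==i).astype(np.uint8),0,2)[0],key=cv2.contourArea)
        b=cv2.boxPoints(cv2.minAreaRect(c)); P=onz(m,b,.062); print(ce[i],st[i,4],onz(m,ce[i],.062)[0], np.linalg.norm(P[1]-P[0]),np.linalg.norm(P[2]-P[1]),np.round(P,3).tolist())
u=lambda x,y:(200+x/4-.375,85+y/4-.375)
print("mould top edge L,R / stop edge L,R z=.07", onz(m,[u(180,185),u(300,185),u(195,232),u(305,232),u(190,275),u(303,275)],.07))
print("cradle corners", onz(m,[u(137,62),u(305,62),u(150,358),u(328,348)],.03))
mw=optics.camera_model("wrist"); E=mw["extrinsics"]; s=r.sense()
R=Ro.from_euler("xyz",s["tcp_rot"],degrees=True).as_matrix()
print("cam in tool",R.T@(-E[:3,:3].T@E[:3,3]-s["ee_pos"]), "cam axes in tool(rows)", E[:3,:3]@R)
E
```

```text
[322.5444 207.9151] 259 [0.4403 0.008  0.062 ] 0.05562102935495264 0.021580285070590375 [[0.416, 0.025, 0.062], [0.47, 0.012, 0.062], [0.465, -0.009, 0.062], [0.411, 0.004, 0.062]]
[261.7    208.9735] 340 [0.4382 0.1391 0.062 ] 0.05644925039524508 0.028206747928170926 [[0.413, 0.159, 0.062], [0.469, 0.147, 0.062], [0.463, 0.12, 0.062], [0.408, 0.131, 0.062]]
[111.6875 205.7353] 272 [0.4456 0.466  0.062 ] 0.04627421654054374 0.026120637407000446 [[0.458, 0.49, 0.062], [0.458, 0.444, 0.062], [0.432, 0.443, 0.062], [0.432, 0.489, 0.062]]
[369.2804 213.6667] 189 [ 0.4278 -0.092   0.062 ] 0.01582105894106661 0.055351244946876224 [[0.453, -0.078, 0.062], [0.457, -0.094, 0.062], [0.403, -0.105, 0.062], [0.399, -0.09, 0.062]]
mould top edge L,R / stop edge L,R z=.07 [[0.6076 0.1759 0.07  ]
 [0.6073 0.1107 0.07  ]
 [0.5817 0.1677 0.07  ]
 [0.5815 0.1081 0.07  ]
 [0.5582 0.1703 0.07  ]
 [0.558  0.1092 0.07  ]]
cradle corners [[0.6877 0.2033 0.03  ]
 [0.687  0.1072 0.03  ]
 [0.5174 0.1952 0.03  ]
 [0.5228 0.0948 0.03  ]]
cam in tool [-0.0008 -0.2062  0.0835] cam axes in tool(rows) [[ 1.     -0.0004 -0.0008]
 [-0.0009 -0.2944 -0.9557]
 [ 0.0002  0.9557 -0.2944]]
```

```bash
python3 -m jog '[{"tz":1},{"tz":1},{"tz":1},{"tz":1},{"tz":1,"tx":0.5,"ty":-0.5,"rz":-0.5},{"tx":0.85,"ty":-1,"rz":-0.5},{"tx":0.85,"ty":-1,"rz":-0.5},{"tx":0.85,"ty":-1,"rz":-0.5},{"tx":0.85,"ty":-1,"rz":-0.5},{"tx":0.85,"ty":-1,"rz":-0.5},{"tx":0.85,"ty":-1,"rz":-0.5},{"tx":0.85,"ty":-1,"rz":-0.5},{"tx":0.85,"ty":-1,"rz":-0.5},{"tx":0.85,"ty":-1,"rz":-0.5},{"tx":0.85,"ty":-1,"rz":-0.5},{"tx":0.85,"ty":-1,"rz":-0.5},{"tx":0.85,"ty":-1,"rz":-0.5},{"tx":0.85,"ty":-1,"rz":-0.5},{"tx":0.85,"ty":-1,"rz":-0.5},{"tx":0.85,"ty":-1,"rz":-0.5}]'
```

```text
schema error: expected keys hand, tx, ty, tz, rx, ry, rz
```

```bash
python3 -m jog '[{"hand":1,"tx":0,"ty":0,"tz":1,"rx":0,"ry":0,"rz":0},{"hand":1,"tx":0,"ty":0,"tz":1,"rx":0,"ry":0,"rz":0},{"hand":1,"tx":0,"ty":0,"tz":1,"rx":0,"ry":0,"rz":0},{"hand":1,"tx":0,"ty":0,"tz":1,"rx":0,"ry":0,"rz":0},{"hand":1,"tx":0.5,"ty":-0.5,"tz":1,"rx":0,"ry":0,"rz":-0.5},{"hand":1,"tx":0.85,"ty":-1,"tz":0,"rx":0,"ry":0,"rz":-0.5},{"hand":1,"tx":0.85,"ty":-1,"tz":0,"rx":0,"ry":0,"rz":-0.5},{"hand":1,"tx":0.85,"ty":-1,"tz":0,"rx":0,"ry":0,"rz":-0.5},{"hand":1,"tx":0.85,"ty":-1,"tz":0,"rx":0,"ry":0,"rz":-0.5},{"hand":1,"tx":0.85,"ty":-1,"tz":0,"rx":0,"ry":0,"rz":-0.5},{"hand":1,"tx":0.85,"ty":-1,"tz":0,"rx":0,"ry":0,"rz":-0.5},{"hand":1,"tx":0.85,"ty":-1,"tz":0,"rx":0,"ry":0,"rz":-0.5},{"hand":1,"tx":0.85,"ty":-1,"tz":0,"rx":0,"ry":0,"rz":-0.5},{"hand":1,"tx":0.85,"ty":-1,"tz":0,"rx":0,"ry":0,"rz":-0.5},{"hand":1,"tx":0.85,"ty":-1,"tz":0,"rx":0,"ry":0,"rz":-0.5},{"hand":1,"tx":0.85,"ty":-1,"tz":0,"rx":0,"ry":0,"rz":-0.5}]'
```

```text
clock: 1.48
ee_pos: [0.4235, 0.3777, 0.2798]
tcp_rot: [-90.0, -0.0, 28.2]
force: [-0.3, -0.2, 0.1]
grip_width: 0.997
```

```bash
python3 -m jog '[{"hand":1,"tx":0.78,"ty":-0.95,"tz":0,"rx":0,"ry":0,"rz":-0.373},{"hand":1,"tx":0.78,"ty":-0.95,"tz":0,"rx":0,"ry":0,"rz":-0.373},{"hand":1,"tx":0.78,"ty":-0.95,"tz":0,"rx":0,"ry":0,"rz":-0.373},{"hand":1,"tx":0.78,"ty":-0.95,"tz":-0.5,"rx":0,"ry":0,"rz":-0.373},{"hand":1,"tx":0.78,"ty":-0.95,"tz":-0.8,"rx":0,"ry":0,"rz":-0.373},{"hand":1,"tx":0.78,"ty":-0.95,"tz":-0.8,"rx":0,"ry":0,"rz":-0.373},{"hand":1,"tx":0.78,"ty":-0.95,"tz":-0.8,"rx":0,"ry":0,"rz":-0.373},{"hand":1,"tx":0.78,"ty":-0.95,"tz":-0.8,"rx":0,"ry":0,"rz":-0.373},{"hand":1,"tx":0.78,"ty":-0.95,"tz":-0.8,"rx":0,"ry":0,"rz":-0.373},{"hand":1,"tx":0.78,"ty":-0.95,"tz":-0.8,"rx":0,"ry":0,"rz":-0.373},{"hand":1,"tx":0.78,"ty":-0.95,"tz":-0.8,"rx":0,"ry":0,"rz":-0.373},{"hand":1,"tx":0,"ty":0,"tz":-0.4,"rx":0,"ry":0,"rz":0},{"hand":1,"tx":0,"ty":0,"tz":0,"rx":0,"ry":0,"rz":0},{"hand":1,"tx":0,"ty":0,"tz":0,"rx":0,"ry":0,"rz":0}]'
python3 - <<'E'
from h import *
import json
m=optics.camera_model("wrist"); im=optics.get_image("wrist"); cv2.imwrite("pics/w1.png",im)
m["extrinsics"]=m["extrinsics"].tolist(); json.dump(m,open("pics/w1.json","w"))
cv2.imwrite("pics/w1z.png",cv2.resize(im[60:320,140:400],(780,780)[:2],interpolation=cv2.INTER_CUBIC)[:600])
E
```

```text
clock: 2.65
ee_pos: [0.5933, 0.1708, 0.1494]
tcp_rot: [-90.0, 0.1, 0.2]
force: [0.3, 0.9, 0.6]
grip_width: 0.999
```

View pics/w1.png

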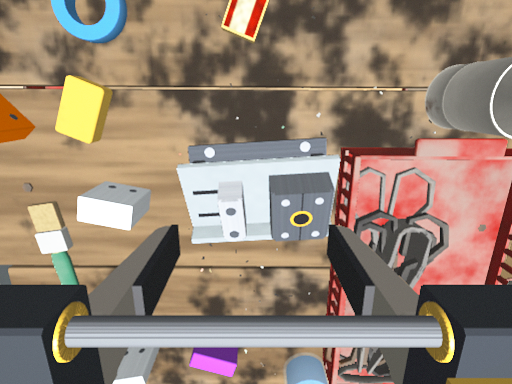

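View pics/w1z.png

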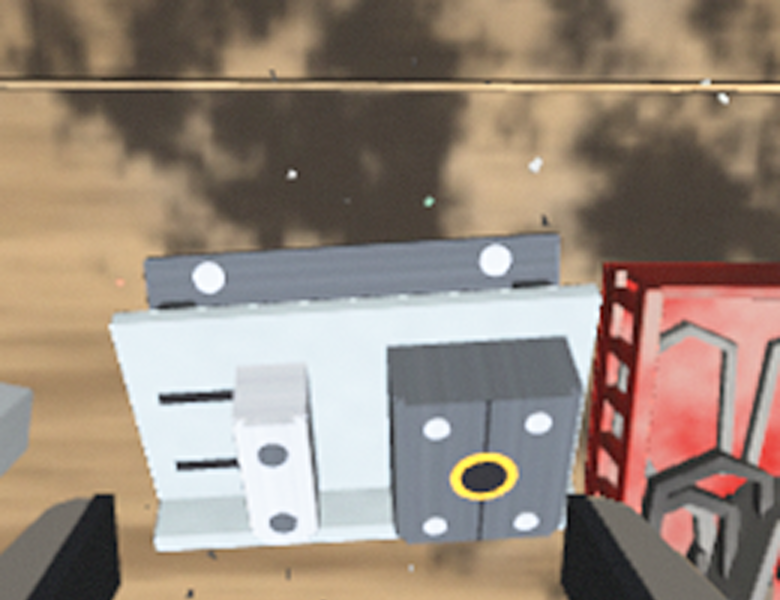

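```bash
python3 - <<'E'
import cv2
im=cv2.imread("pics/w1.png")
a=cv2.resize(im[150:250,175:305],None,fx=6,fy=6,interpolation=cv2.INTER_CUBIC)
for i in range(0,780,60): cv2.line(a,(i,0),(i,6),(0,0,255),1)
cv2.imwrite("pics/w1a.png",a)
a=cv2.resize(im[150:250,240:350],None,fx=6,fy=6,interpolation=cv2.INTER_CUBIC)
cv2.imwrite("pics/w1b.png",a)
E
```

```text
(no output)
```

View pics/w1a.png

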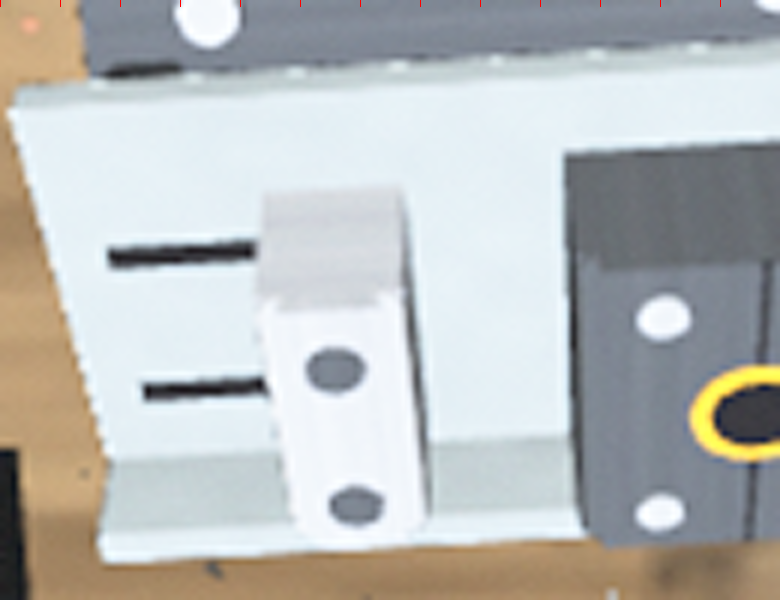

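View pics/w1b.png

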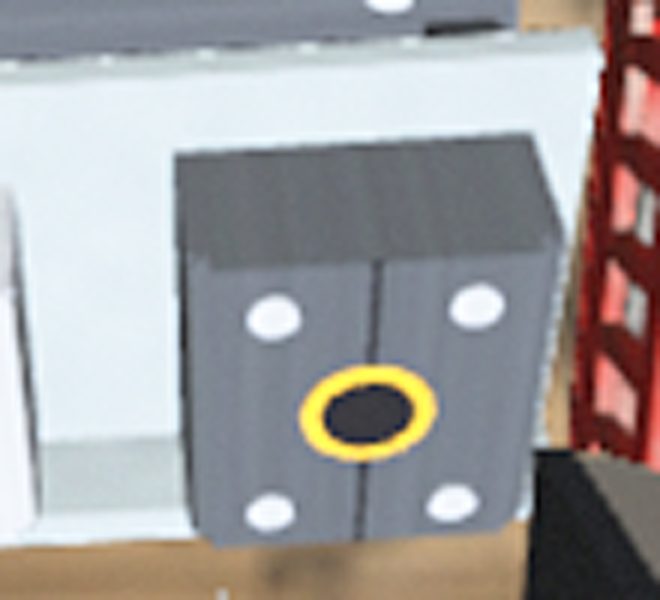

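```bash
cat > fit.py <<'E'
from h import *
import json
from scipy.optimize import least_squares
np.set_printoptions(precision=4,suppress=True)
m=json.load(open("pics/w1.json")); m["extrinsics"]=np.array(m["extrinsics"])
A=lambda x,y:(175+x/6-.417,150+y/6-.417); B=lambda x,y:(240+x/6-.417,150+y/6-.417)
obs=[((70,0,0),A(565,156)),((70,-4,30),B(207,268)),((70,-56,30),B(548,243)),((70,-60,0),B(529,137)),((1,0,0),A(575,437)),
((65,'g',0),A(403,187)),((65,'g24',0),A(263,195)),((65,'g4',30),A(398,292)),((65,'g20',30),A(272,306)),((0,'g',0),A(430,445)),
((85,'L',0),A(12,110)),((0,'L',0),A(107,460)),((85,'R',0),B(598,50))]
def pts(p):
    yaw,sl,ox,oy,oz,g,L,Rr=p
    d={'g':g,'g24':g+24,'g4':g+4,'g20':g+20,'L':L,'R':Rr}
    q=np.array([[a,d.get(b,b),c] for (a,b,c),_ in obs],float)/1000
    s,c=np.sin(np.radians(sl)),np.cos(np.radians(sl))
    R0=np.array([[0,-1,0],[c,0,-s],[s,0,c]]); R=Ro.from_euler('z',yaw,degrees=True).as_matrix()@R0
    return q@R.T+[ox,oy,oz]
uv=np.array([o[1] for o in obs],float)
def res(p): return np.r_[(proj(m,pts(p))-uv).ravel(),(p[1]-25)*3]
s=least_squares(res,[0,25,.607,.11,.03,25,60,-60],loss='soft_l1',x_scale=[1,1,.01,.01,.01,10,10,10])
J=np.linalg.inv(s.jac.T@s.jac); print("yaw,slope,o,g,L,R",s.x); print("sd/px",np.sqrt(np.diag(J)))
print(np.round(s.fun[:-1].reshape(-1,2),2).tolist())
mt=optics.camera_model("top"); P=pts(s.x); print(proj(mt,P))
E
python3 fit.py
```

```text
yaw,slope,o,g,L,R [  3.7115  24.5801   0.6126   0.1163   0.0307  27.1845  89.9701 -69.0763]
sd/px [0.3852 0.5546 0.0009 0.0012 0.0036 1.1398 1.7494 1.2335]
[[-0.32, -0.85], [0.63, 0.3], [-0.26, 1.23], [0.45, -1.23], [-0.64, -1.19], [0.16, -0.62], [0.05, -0.57], [-3.33, 2.35], [0.82, 0.99], [0.18, -0.62], [-0.24, 0.29], [0.31, -0.1], [0.03, 0.51]]
[[243.1435 131.4656]
 [247.9993 126.5257]
 [246.475  102.6717]
 [241.4647 104.7602]
 [271.5931 132.2176]
 [246.0344 143.6902]
 [246.718  154.4828]
 [251.2192 142.8302]
 [251.6967 150.2483]
 [272.8044 144.0547]
 [239.245  172.1623]
 [274.6927 171.5836]
 [234.8212 100.3724]]
```

```bash
python3 -m jog '[{"hand":1,"tx":0,"ty":-1,"tz":0,"rx":0,"ry":0,"rz":0},{"hand":1,"tx":0,"ty":-1,"tz":0,"rx":0,"ry":0,"rz":0},{"hand":1,"tx":0.15,"ty":-1,"tz":0,"rx":0,"ry":0,"rz":0},{"hand":1,"tx":0,"ty":-1,"tz":0,"rx":0,"ry":0,"rz":0},{"hand":1,"tx":0,"ty":-1,"tz":0,"rx":0,"ry":0,"rz":0},{"hand":1,"tx":0,"ty":0,"tz":-0.9,"rx":0,"ry":0,"rz":0},{"hand":1,"tx":0,"ty":0,"tz":-0.9,"rx":0,"ry":0,"rz":0},{"hand":1,"tx":0,"ty":0,"tz":-0.9,"rx":0,"ry":0,"rz":0},{"hand":1,"tx":0,"ty":0,"tz":-0.9,"rx":0,"ry":0,"rz":0},{"hand":1,"tx":0,"ty":0,"tz":-0.9,"rx":0,"ry":0,"rz":0},{"hand":1,"tx":0,"ty":0,"tz":-0.2,"rx":0,"ry":0,"rz":0},{"hand":1,"tx":0,"ty":0,"tz":0,"rx":0,"ry":0,"rz":0},{"hand":1,"tx":0,"ty":0,"tz":0,"rx":0,"ry":0,"rz":0}]'
python3 - <<'E'
from h import *
import json
m=optics.camera_model("wrist"); im=optics.get_image("wrist"); cv2.imwrite("pics/w2.png",im)
m["extrinsics"]=m["extrinsics"].tolist(); json.dump(m,open("pics/w2.json","w"))
E
```

```text
clock: 3.78
ee_pos: [0.5975, 0.0716, 0.057]
tcp_rot: [-90.0, -0.1, 0.3]
force: [0.6, -0.8, 0.8]
grip_width: 0.997
```

View pics/w2.png

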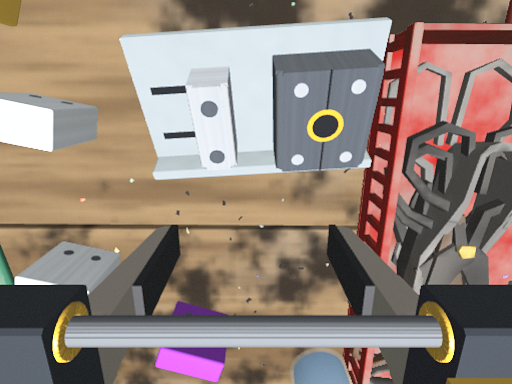

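```bash
python3 - <<'E'
import cv2
im=cv2.imread("pics/w2.png")
cv2.imwrite("pics/w2a.png",cv2.resize(im[55:180,175:300],None,fx=6,fy=4.8,interpolation=cv2.INTER_CUBIC))
cv2.imwrite("pics/w2b.png",cv2.resize(im[10:110,265:395],None,fx=6,fy=6,interpolation=cv2.INTER_CUBIC))
E
```

```text
(no output)
```

View pics/w2a.png

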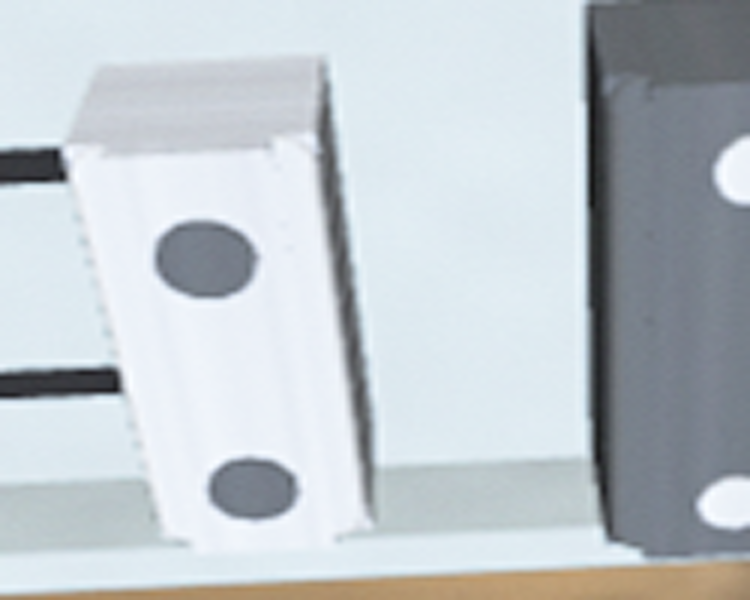

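View pics/w2b.png

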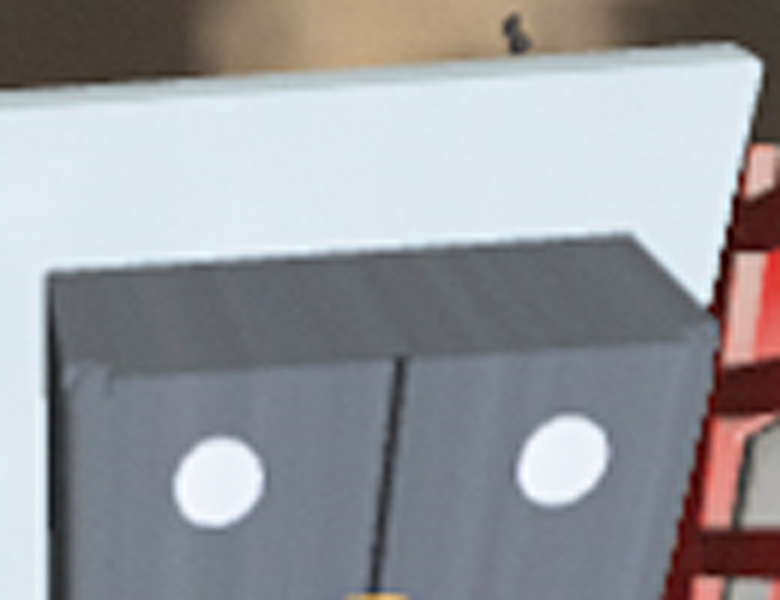

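```bash
cat > fit2.py <<'E'
import fit
from fit import *
m2=json.load(open("pics/w2.json")); m2["extrinsics"]=np.array(m2["extrinsics"])
A=lambda x,y:(175+x/6-.417,55+y/4.8-.4); B=lambda x,y:(265+x/6-.417,10+y/6-.417)
fit.obs=[((70,0,0),B(47,275)),((70,-60,0),B(631,235)),((70,-30,30),B(402,357)),((2,0,0),A(593,455)),
((65,'g',0),A(325,60)),((65,'g24',0),A(100,67)),((65,'g24',0),A(100,67)),((0,'g',0),A(375,467)),
((85,'R',0),B(760,65))]
uv2=np.array([o[1] for o in fit.obs],float)
def go(free,m,uv):
    def full(x): return np.r_[x,fit.s.x[6],x[-1]*0+-70] if 0 else x
    f=lambda p:np.r_[(proj(m,pts(p))-uv).ravel(),(p[1]-25)*3,(p[6]-90)*.01]
    s=least_squares(f,fit.s.x,x_scale=[1,1,.01,.01,.01,10,10,10]); print("FIT2",s.x); print(np.sqrt(np.diag(np.linalg.inv(s.jac.T@s.jac)))*.4)
    print(np.round(s.fun[:-2].reshape(-1,2),2).tolist()); return s
s2=go(0,m2,uv2)
E
python3 fit2.py | sed -n '/FIT2/,$p'
```

```text
FIT2 [  3.7091  24.7669   0.6128   0.1162   0.0314  27.2643  90.     -69.1312]
[ 0.0966  0.1218  0.0002  0.0001  0.0006  0.2716 40.      0.3056]
[[-0.27, -0.14], [0.32, 0.12], [0.12, 1.03], [-0.24, -1.51], [0.12, -0.71], [-0.39, 0.28], [-0.39, 0.28], [0.81, 0.28], [-0.0, -0.01]]
```

```bash
python3 -m jog '[{"hand":1,"tx":0,"ty":0,"tz":1,"rx":0,"ry":0,"rz":0},{"hand":1,"tx":0,"ty":0,"tz":1,"rx":0,"ry":0,"rz":0},{"hand":1,"tx":0,"ty":0,"tz":1,"rx":0,"ry":0,"rz":0},{"hand":1,"tx":-0.655,"ty":-0.265,"tz":0.65,"rx":0,"ry":0,"rz":0.923},{"hand":1,"tx":-0.655,"ty":-0.265,"tz":0,"rx":0,"ry":0,"rz":0.923},{"hand":1,"tx":-0.655,"ty":-0.265,"tz":0,"rx":0,"ry":0,"rz":0.923},{"hand":1,"tx":-0.655,"ty":-0.265,"tz":0,"rx":0,"ry":0,"rz":0.923},{"hand":1,"tx":-0.655,"ty":-0.265,"tz":0,"rx":0,"ry":0,"rz":0.923},{"hand":1,"tx":-0.655,"ty":-0.265,"tz":0,"rx":0,"ry":0,"rz":0.923},{"hand":1,"tx":-0.655,"ty":-0.265,"tz":0,"rx":0,"ry":0,"rz":0.923},{"hand":1,"tx":-0.655,"ty":-0.265,"tz":0,"rx":0,"ry":0,"rz":0.923},{"hand":1,"tx":-0.655,"ty":-0.265,"tz":0,"rx":0,"ry":0,"rz":0.923},{"hand":1,"tx":-0.655,"ty":-0.265,"tz":0,"rx":0,"ry":0,"rz":0.923},{"hand":1,"tx":-0.655,"ty":-0.265,"tz":0,"rx":0,"ry":0,"rz":0.923},{"hand":1,"tx":-0.655,"ty":-0.265,"tz":0,"rx":0,"ry":0,"rz":0.923},{"hand":1,"tx":0,"ty":0,"tz":0,"rx":0,"ry":0,"rz":0},{"hand":1,"tx":0,"ty":0,"tz":0,"rx":0,"ry":0,"rz":0}]'
python3 - <<'E'
from h import *
import json
m=optics.camera_model("wrist"); im=optics.get_image("wrist"); cv2.imwrite("pics/w3.png",im)
m["extrinsics"]=m["extrinsics"].tolist(); json.dump(m,open("pics/w3.json","w")); print(r.sense()["q"])
E
```

```text
clock: 5.25
ee_pos: [0.4407, 0.0072, 0.1301]
tcp_rot: [-90.2, -0.1, 76.2]
force: [1.0, -0.5, 0.3]
grip_width: 0.998
[-15.42919012  10.14534268  11.22555163 123.36723351  -2.74057642
  46.53087196  73.72973229]
```

View pics/w3.png

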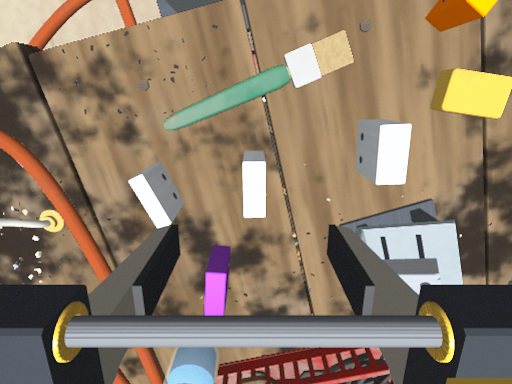

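```bash
python3 - <<'E'
from h import *
import json
np.set_printoptions(precision=4,suppress=True)
m=json.load(open("pics/w3.json")); m["extrinsics"]=np.array(m["extrinsics"]); im=cv2.imread("pics/w3.png")
hsv=cv2.cvtColor(im,cv2.COLOR_BGR2HSV)
mask=((hsv[...,1]<25)&(hsv[...,2]>225)).astype(np.uint8)
n,l,st,ce=cv2.connectedComponentsWithStats(mask)
for i in range(1,n):
    if st[i,4]>400:
        c=max(cv2.findContours((l==i).astype(np.uint8),0,2)[0],key=cv2.contourArea)
        b=cv2.boxPoints(cv2.minAreaRect(c)); P=onz(m,b,.062); print(ce[i],st[i,4],onz(m,ce[i],.062)[0], np.linalg.norm(P[1]-P[0]),np.linalg.norm(P[2]-P[1]),np.round(P,4).tolist())
cv2.imwrite("pics/w3a.png",cv2.resize(im[130:240,120:420],None,fx=2.6,fy=2.6,interpolation=cv2.INTER_CUBIC))
E
```

```text
[302.8879  65.0138] 1017 [0.3441 0.0734 0.062 ] 0.02427448339494786 0.02879792851149953 [[0.3316, 0.0585, 0.062], [0.3288, 0.0826, 0.062], [0.357, 0.0889, 0.062], [0.3601, 0.0641, 0.062]]
[392.8605 153.6575] 1857 [0.4377 0.1389 0.062 ] 0.057497148778924964 0.028119257278955454 [[0.4626, 0.1196, 0.062], [0.4062, 0.1309, 0.062], [0.415, 0.1576, 0.062], [0.4721, 0.148, 0.062]]
[253.8901 188.7824] 1319 [0.4398 0.0075 0.062 ] 0.02118101463008688 0.055508044250922074 [[0.4112, 0.0033, 0.062], [0.4163, 0.0238, 0.062], [0.4703, 0.0112, 0.062], [0.4649, -0.0106, 0.062]]
[149.2981 200.9889] 899 [ 0.4276 -0.0927  0.062 ] 0.01578627424289331 0.0564308992824553 [[0.4035, -0.1057, 0.062], [0.399, -0.0906, 0.062], [0.4541, -0.0787, 0.062], [0.4594, -0.0946, 0.062]]
[421.3264 250.1956] 3088 [0.5435 0.1564 0.062 ] 0.08618171517955336 0.08159443396851562 [[0.5073, 0.1031, 0.062], [0.5144, 0.189, 0.062], [0.5958, 0.1953, 0.062], [0.5893, 0.1028, 0.062]]
```

View pics/w3a.png

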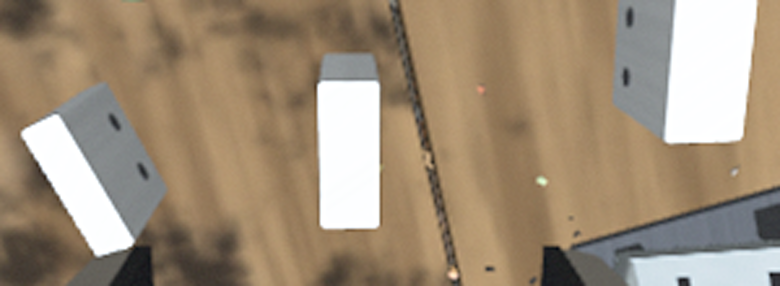

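```bash
python3 -m jog '[{"hand":1,"tx":-0.03,"ty":0,"tz":-1,"rx":0,"ry":0,"rz":0.1},{"hand":1,"tx":0,"ty":0,"tz":-1,"rx":0,"ry":0,"rz":0},{"hand":1,"tx":0,"ty":0,"tz":-1,"rx":0,"ry":0,"rz":0},{"hand":1,"tx":0,"ty":0,"tz":-1,"rx":0,"ry":0,"rz":0},{"hand":1,"tx":0,"ty":0,"tz":-0.7,"rx":0,"ry":0,"rz":0},{"hand":1,"tx":0,"ty":0,"tz":0,"rx":0,"ry":0,"rz":0},{"hand":0,"tx":0,"ty":0,"tz":0,"rx":0,"ry":0,"rz":0},{"hand":-0.4,"tx":0,"ty":0,"tz":0,"rx":0,"ry":0,"rz":0},{"hand":-1,"tx":0,"ty":0,"tz":0,"rx":0,"ry":0,"rz":0},{"hand":-1,"tx":0,"ty":0,"tz":0,"rx":0,"ry":0,"rz":0},{"hand":-1,"tx":0,"ty":0,"tz":0,"rx":0,"ry":0,"rz":0},{"hand":-1,"tx":0,"ty":0,"tz":0,"rx":0,"ry":0,"rz":0},{"hand":-1,"tx":0,"ty":0,"tz":0,"rx":0,"ry":0,"rz":0},{"hand":-1,"tx":0,"ty":0,"tz":0,"rx":0,"ry":0,"rz":0}]' 35
```

```text
clock: 6.47
ee_pos: [0.4391, 0.0071, 0.035]
tcp_rot: [-90.0, -0.0, 77.1]
force: [-0.6, -0.4, -0.3]
grip_width: 0.439
```

```bash
python3 -m jog '[{"hand":-1,"tx":0,"ty":0,"tz":0,"rx":0,"ry":0,"rz":0},{"hand":-1,"tx":0,"ty":0,"tz":0,"rx":0,"ry":0,"rz":0},{"hand":-1,"tx":0,"ty":0,"tz":0,"rx":0,"ry":0,"rz":0},{"hand":-1,"tx":0,"ty":0,"tz":0,"rx":0,"ry":0,"rz":0},{"hand":-1,"tx":0,"ty":0,"tz":0,"rx":0,"ry":0,"rz":0},{"hand":-1,"tx":0,"ty":0,"tz":0,"rx":0,"ry":0,"rz":0},{"hand":-1,"tx":0,"ty":0,"tz":0,"rx":0,"ry":0,"rz":0}]' 35
```

```text
clock: 7.05
ee_pos: [0.439, 0.0071, 0.0348]
tcp_rot: [-90.0, -0.0, 77.1]
force: [0.3, -0.6, -0.7]
grip_width: -0.002
```

```bash
python3 - <<'E'
from h import *
print(r.sense()["grip_width"])
a=optics.get_image("wrist"); cv2.imwrite("pics/w4.png",a)
b=optics.get_image("scene"); cv2.imwrite("pics/s4.png",cv2.resize(b[140:310,140:340],None,fx=3.5,fy=3.5,interpolation=cv2.INTER_CUBIC))
E
```

```text
-0.0015736594186769707
```

View pics/w4.png

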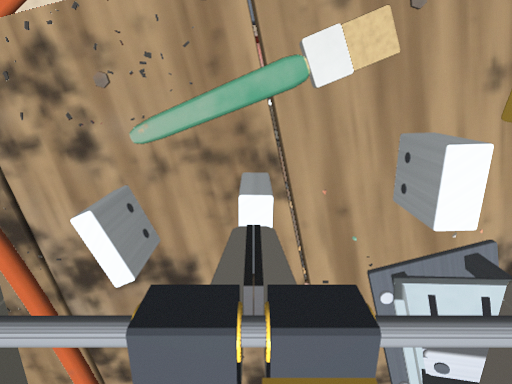

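View pics/s4.png

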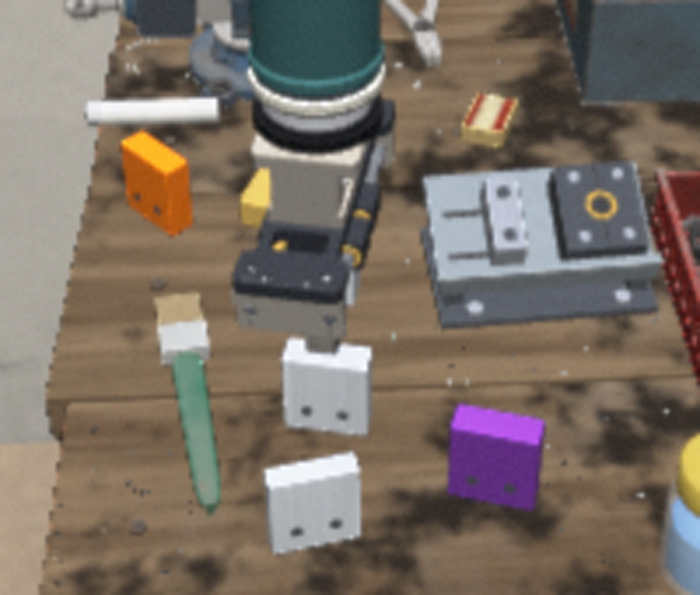

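```bash
python3 - <<'E'
from h import *
a=cv2.imread("pics/w4.png")[160:350,180:330]; cv2.imwrite("pics/w4z.png",cv2.resize(a,None,fx=4,fy=3.1,interpolation=cv2.INTER_CUBIC))
print(proj(optics.camera_model("wrist"),[[.4677,.001,.062],[.4122,.0138,.062],[.439,.0071,.035]]))
E
```

```text
[[254.87350604 272.53478491]
 [255.10140148 192.04411337]
 [254.05019858 217.06189812]]
```

View pics/w4z.png

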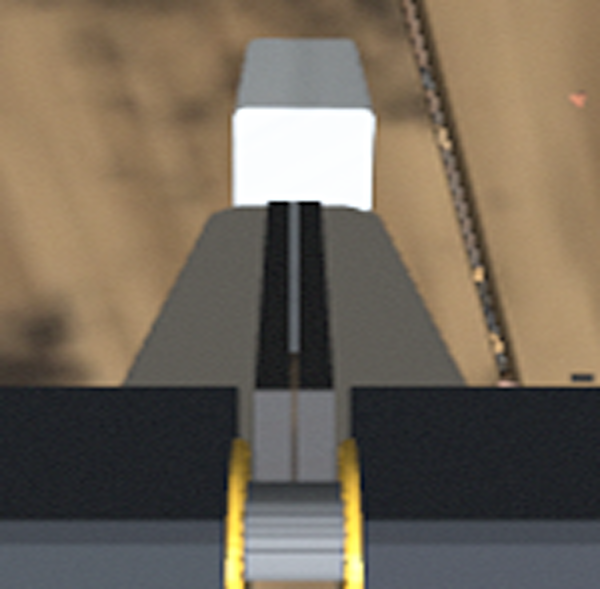

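```bash
python3 - <<'E'
from h import *
np.set_printoptions(precision=4,suppress=True)
m=optics.camera_model("scene")
c=[.44,.0075]
p=proj(m,[[.439,.0071,.035],[.439,.0071,.062],[.439,.0071,.085],[.4122,.0138,.062],[.4677,.001,.062],[.4677,.001,0],[.4122,.0138,0]])
print(((p-[140,140])*3.5).round())
s=r.sense();print(s["q"],s["ee_pos"],s["force"],s["tau"])
t=optics.get_image("top");cv2.imwrite("pics/t4.png",cv2.resize(t[150:260,200:400],None,fx=4,fy=4,interpolation=cv2.INTER_CUBIC))
E
```

```text
[[323. 383.]
 [322. 353.]
 [321. 327.]
 [280. 348.]
 [367. 358.]
 [367. 425.]
 [283. 415.]]
[-13.7095  20.0897   9.7554 127.2101  -6.1177  33.1144  77.6926] [0.439  0.0071 0.0348] [ 0.1452 -0.2668  0.7933] [  0.0015 -35.6473   1.4077 -15.0283   0.0057   0.078   -0.    ]
```

View pics/t4.png

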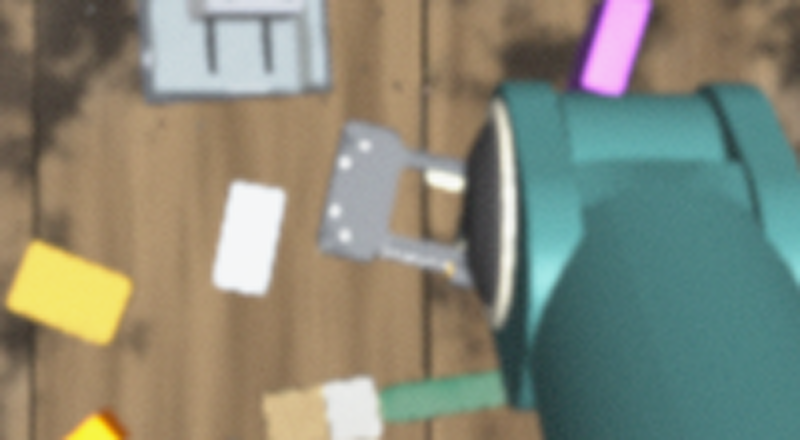

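```bash
python3 - <<'E'
from h import *
np.set_printoptions(precision=1,suppress=True)
m=optics.camera_model("scene")
a=np.radians(69.7); d=np.array([np.cos(a),np.sin(a),0])*.046
T=np.array([.225,.6091,.1789])
for h in [0,.02,.04]:
    print(h,proj(m,[T+d+[0,0,h],T-d+[0,0,h]]).ravel())
im=cv2.imread("pics/scene0.png"); cv2.imwrite("pics/s0z.png",cv2.resize(im[0:100,100:210],None,fx=6,fy=6,interpolation=cv2.INTER_CUBIC))
E
```

```text
0 [163.7  77.6 150.6  89.3]
0.02 [163.1  71.7 149.7  83.1]
0.04 [162.4  65.6 148.9  76.8]
```

View pics/s0z.png

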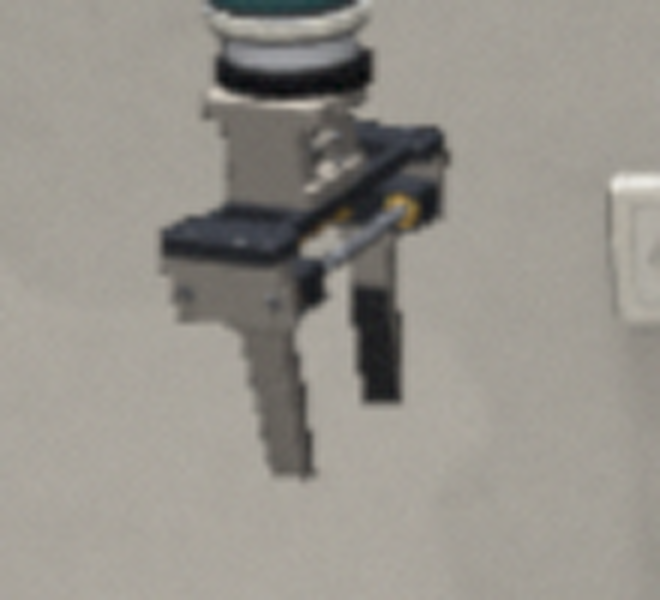

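```bash
python3 -m jog '[{"hand":0.1,"tx":0,"ty":0,"tz":0,"rx":0,"ry":0,"rz":0},{"hand":0.1,"tx":0,"ty":0,"tz":0,"rx":0,"ry":0,"rz":0},{"hand":0.1,"tx":0,"ty":0,"tz":0,"rx":0,"ry":0,"rz":0},{"hand":0.1,"tx":0,"ty":0,"tz":0,"rx":0,"ry":0,"rz":0},{"hand":0.1,"tx":0,"ty":0,"tz":0,"rx":0,"ry":0,"rz":0},{"hand":0.1,"tx":0,"ty":0,"tz":0,"rx":0,"ry":0,"rz":0},{"hand":0.1,"tx":0,"ty":0,"tz":0,"rx":0,"ry":0,"rz":0},{"hand":0.1,"tx":0,"ty":0,"tz":0,"rx":0,"ry":0,"rz":0}]' 35
```

```text
clock: 7.87
ee_pos: [0.4391, 0.0071, 0.0348]
tcp_rot: [-90.0, -0.0, 77.1]
force: [0.5, 0.4, 0.8]
grip_width: 0.541
```

```bash
python3 -m jog '[{"hand":0.1,"tx":0,"ty":0,"tz":-0.4,"rx":0,"ry":0,"rz":0},{"hand":0.1,"tx":0,"ty":0,"tz":-0.4,"rx":0,"ry":0,"rz":0},{"hand":0.1,"tx":0,"ty":0,"tz":-0.4,"rx":0,"ry":0,"rz":0},{"hand":0.1,"tx":0,"ty":0,"tz":-0.4,"rx":0,"ry":0,"rz":0},{"hand":0.1,"tx":0,"ty":0,"tz":0,"rx":0,"ry":0,"rz":0}]' 35
python3 - <<'E'
from h import *
b=optics.get_image("scene"); cv2.imwrite("pics/s5.png",cv2.resize(b[190:290,190:280],None,fx=6,fy=6,interpolation=cv2.INTER_CUBIC))
m=optics.camera_model("scene"); s=r.sense(); T=s["ee_pos"]; a=np.radians(77); d=np.array([np.cos(a),np.sin(a),0])*.042
for h in [.02,.03,.035,.04]: print(h,((proj(m,[T-d*.6+[0,0,h],T-d+[0,0,h]])-[190,190])*6).round().tolist())
E
```

```text
clock: 8.28
ee_pos: [0.4375, 0.007, 0.0009]
tcp_rot: [-89.8, 0.1, 77.1]
force: [-0.3, -0.7, -0.4]
grip_width: 0.549
0.02 [[238.0, 429.0], [229.0, 461.0]]
0.03 [[237.0, 410.0], [228.0, 442.0]]
0.035 [[237.0, 401.0], [228.0, 433.0]]
0.04 [[237.0, 391.0], [228.0, 423.0]]
```

View pics/s5.png

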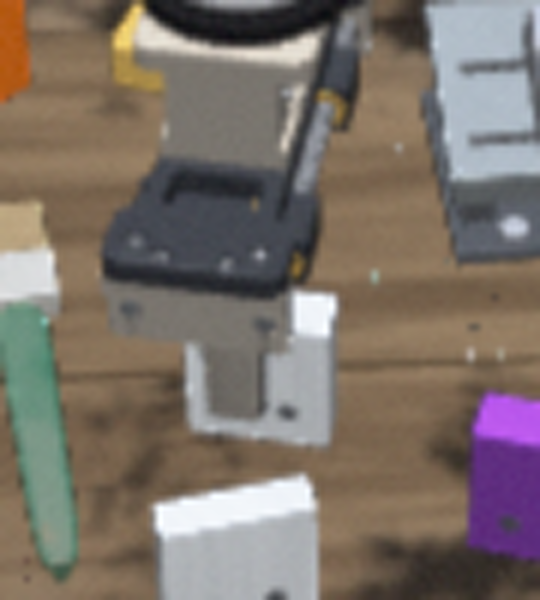

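```bash
python3 -m jog '[{"hand":-1,"tx":0,"ty":0,"tz":0,"rx":0,"ry":0,"rz":0},{"hand":-1,"tx":0,"ty":0,"tz":0,"rx":0,"ry":0,"rz":0},{"hand":-1,"tx":0,"ty":0,"tz":0,"rx":0,"ry":0,"rz":0},{"hand":-1,"tx":0,"ty":0,"tz":0,"rx":0,"ry":0,"rz":0},{"hand":-1,"tx":0,"ty":0,"tz":0,"rx":0,"ry":0,"rz":0},{"hand":-1,"tx":0,"ty":0,"tz":0,"rx":0,"ry":0,"rz":0},{"hand":-1,"tx":0,"ty":0,"tz":0,"rx":0,"ry":0,"rz":0},{"hand":-1,"tx":0,"ty":0,"tz":0,"rx":0,"ry":0,"rz":0}]' 40
```

```text
clock: 9.0
ee_pos: [0.4394, 0.0073, 0.003]
tcp_rot: [-90.0, -0.0, 77.1]
force: [-0.3, 0.8, 2.8]
grip_width: 0.238
```

```bash
cat > tgt.py <<'E'
from h import *
np.set_printoptions(precision=4,suppress=True)
yaw,sl=3.71,25.; O=np.array([.6127,.1162,.0312])
s_,c_=np.sin(np.radians(sl)),np.cos(np.radians(sl))
RB=Ro.from_euler('z',yaw,degrees=True).as_matrix()@np.array([[0,-1,0],[c_,0,-s_],[s_,0,c_]])
RT=np.c_[-RB[:,1],-RB[:,2],RB[:,0]]
W=lambda x,y,z:O+RB@(np.array([x,y,z])/1000)
def delta(x,y,z):
    s=r.sense(); R=Ro.from_euler("xyz",s["tcp_rot"],degrees=True)
    d=W(x,y,z)-s["ee_pos"]; rv=(Ro.from_matrix(RT)*R.inv()).as_rotvec()
    print("target",W(x,y,z),"shift units",d/.02,"turn units",rv/.12,"bed pos mm",RB.T@(s["ee_pos"]-O)*1000)
E
python3 -c "
from tgt import *
print(Ro.from_matrix(RT).as_euler('xyz',degrees=True)); delta(29,13.6,63)"
```

```text
[-65.     0.     3.71]
target [0.5992 0.115  0.1006] shift units [7.9894 5.3861 4.8757] turn units [  2.9667   2.5294 -10.4943] bed pos mm [-100.2657  180.0238   15.6824]
```

```bash
python3 -m jog '[{"hand":-1,"tx":0,"ty":0,"tz":0.5,"rx":0,"ry":0,"rz":0},{"hand":-1,"tx":0,"ty":0,"tz":0.9,"rx":0,"ry":0,"rz":0},{"hand":-1,"tx":0,"ty":0,"tz":0.9,"rx":0,"ry":0,"rz":0},{"hand":-1,"tx":0,"ty":0,"tz":0.9,"rx":0,"ry":0,"rz":0},{"hand":-1,"tx":0,"ty":0,"tz":0.9,"rx":0,"ry":0,"rz":0},{"hand":-1,"tx":0.666,"ty":0.449,"tz":0.2,"rx":0,"ry":0,"rz":-0.89},{"hand":-1,"tx":0.666,"ty":0.449,"tz":0.2,"rx":0,"ry":0,"rz":-0.89},{"hand":-1,"tx":0.666,"ty":0.449,"tz":0.2,"rx":0,"ry":0,"rz":-0.89},{"hand":-1,"tx":0.666,"ty":0.449,"tz":0.2,"rx":0,"ry":0,"rz":-0.89},{"hand":-1,"tx":0.666,"ty":0.449,"tz":0.2,"rx":0,"ry":0,"rz":-0.89},{"hand":-1,"tx":0.666,"ty":0.449,"tz":0.2,"rx":0,"ry":0,"rz":-0.89},{"hand":-1,"tx":0.666,"ty":0.449,"tz":0.2,"rx":0,"ry":0,"rz":-0.89},{"hand":-1,"tx":0.666,"ty":0.449,"tz":0.2,"rx":0,"ry":0,"rz":-0.89},{"hand":-1,"tx":0.666,"ty":0.449,"tz":0.2,"rx":0,"ry":0,"rz":-0.89},{"hand":-1,"tx":0.666,"ty":0.449,"tz":0.2,"rx":0,"ry":0,"rz":-0.89},{"hand":-1,"tx":0.666,"ty":0.449,"tz":0.2,"rx":0,"ry":0,"rz":-0.89},{"hand":-1,"tx":0.666,"ty":0.449,"tz":0.2,"rx":0,"ry":0,"rz":-0.89}]'
python3 -c "
from tgt import *
delta(29,13.6,63)"
```

```text
clock: 10.42
ee_pos: [0.5987, 0.1153, 0.1332]
tcp_rot: [-90.0, 0.1, 3.4]
force: [-0.6, -0.4, -1.2]
grip_width: 0.236
target [0.5992 0.115  0.1006] shift units [ 0.0201 -0.0145 -1.6328] turn units [3.6304 0.2158 0.0467] bed pos mm [43.0865 13.9815 92.4631]
```

```bash
python3 -m jog '[{"hand":-1,"tx":0,"ty":0,"tz":0,"rx":0.6,"ry":0.036,"rz":0.01},{"hand":-1,"tx":0,"ty":0,"tz":-0.1,"rx":0.6,"ry":0.036,"rz":0.01},{"hand":-1,"tx":0,"ty":0,"tz":-0.3,"rx":0.6,"ry":0.036,"rz":0.01},{"hand":-1,"tx":0,"ty":0,"tz":-0.3,"rx":0.6,"ry":0.036,"rz":0.01},{"hand":-1,"tx":0,"ty":0,"tz":-0.3,"rx":0.6,"ry":0.036,"rz":0},{"hand":-1,"tx":0,"ty":0,"tz":-0.3,"rx":0.63,"ry":0.036,"rz":0},{"hand":-1,"tx":0,"ty":0,"tz":-0.3,"rx":0,"ry":0,"rz":0},{"hand":-1,"tx":0,"ty":0,"tz":0,"rx":0,"ry":0,"rz":0},{"hand":-1,"tx":0,"ty":0,"tz":0,"rx":0,"ry":0,"rz":0}]'
python3 - <<'E'
from tgt import *
delta(29,13.6,63)
import json
m=optics.camera_model("wrist"); im=optics.get_image("wrist"); cv2.imwrite("pics/w6.png",im)
b=optics.get_image("scene"); cv2.imwrite("pics/s6.png",cv2.resize(b[140:260,220:350],None,fx=5,fy=5,interpolation=cv2.INTER_CUBIC))
m["extrinsics"]=m["extrinsics"].tolist(); json.dump(m,open("pics/w6.json","w"))
E
```

```text
clock: 11.17
ee_pos: [0.5984, 0.1158, 0.1008]
tcp_rot: [-65.1, -0.1, 4.0]
force: [0.7, 0.7, -2.6]
grip_width: 0.237
target [0.5992 0.115  0.1006] shift units [ 0.038  -0.0396 -0.0103] turn units [ 0.0061  0.0195 -0.0392] bed pos mm [29.8481 14.3071 62.8314]
```

View pics/w6.png

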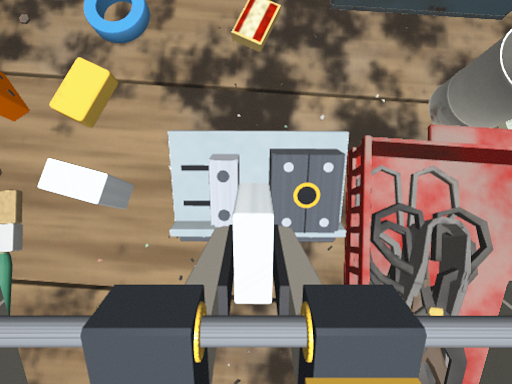

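View pics/s6.png

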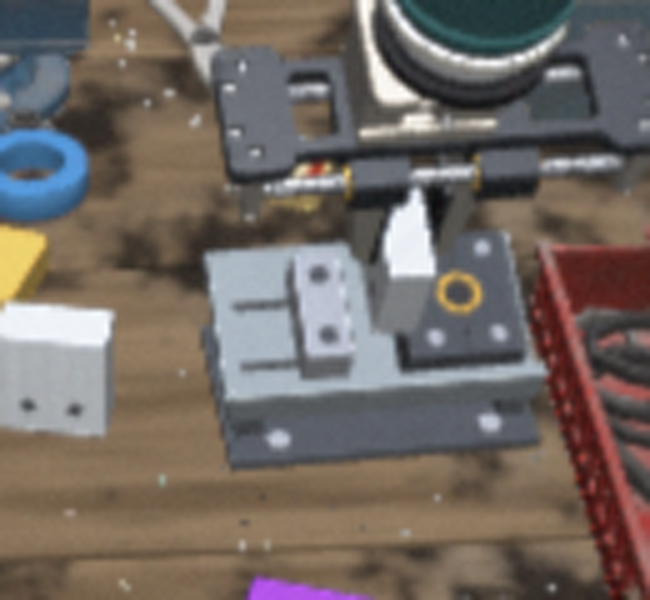

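```bash
python3 -m jog '[{"hand":-1,"tx":0.025,"ty":0.18,"tz":-0.45,"rx":0,"ry":0,"rz":-0.03},{"hand":-1,"tx":-0.014,"ty":0.21,"tz":-0.45,"rx":0,"ry":0,"rz":0},{"hand":-1,"tx":-0.01,"ty":0.16,"tz":-0.34,"rx":0,"ry":0,"rz":0},{"hand":-1,"tx":-0.007,"ty":0.1,"tz":-0.22,"rx":0,"ry":0,"rz":0},{"hand":-1,"tx":-0.007,"ty":0.1,"tz":-0.22,"rx":0,"ry":0,"rz":0},{"hand":-1,"tx":-0.007,"ty":0.1,"tz":-0.22,"rx":0,"ry":0,"rz":0},{"hand":-1,"tx":0,"ty":0,"tz":0,"rx":0,"ry":0,"rz":0}]'
python3 -c "
from tgt import *
delta(29,13.6,3)"
```

```text
clock: 11.85
ee_pos: [0.5985, 0.1319, 0.0626]
tcp_rot: [-65.0, -0.2, 3.7]
force: [1.0, -0.3, -1.5]
grip_width: 0.237
target [0.5975 0.1403 0.0462] shift units [-0.0511  0.4169 -0.8224] turn units [-0.0027  0.0261 -0.0001] bed pos mm [28.3507 13.1196 21.4515]
```

```bash
python3 -m jog '[{"hand":-1,"tx":-0.007,"ty":0.1,"tz":-0.22,"rx":0,"ry":0,"rz":0},{"hand":-1,"tx":-0.007,"ty":0.1,"tz":-0.22,"rx":0,"ry":0,"rz":0},{"hand":-1,"tx":-0.005,"ty":0.06,"tz":-0.13,"rx":0,"ry":0,"rz":0},{"hand":-1,"tx":0,"ty":0,"tz":0,"rx":0,"ry":0,"rz":0},{"hand":-1,"tx":0,"ty":0,"tz":0,"rx":0,"ry":0,"rz":0}]'
python3 -c "
from tgt import *
delta(29,13.6,3)"
```

```text
clock: 12.27
ee_pos: [0.599, 0.1407, 0.0573]
tcp_rot: [-64.5, -0.3, 3.8]
force: [-8.3, -0.8, 27.5]
grip_width: 0.236
target [0.5975 0.1403 0.0462] shift units [-0.0754 -0.0203 -0.5557] turn units [-0.0739  0.0438 -0.0157] bed pos mm [33.975  12.0683 12.9424]
```

```bash
python3 - <<'E'
from tgt import *
import json
m=optics.camera_model("wrist"); im=optics.get_image("wrist"); cv2.imwrite("pics/w7.png",im)
cv2.imwrite("pics/w7z.png",cv2.resize(im[110:310,150:370],None,fx=3,fy=3,interpolation=cv2.INTER_CUBIC))
b=optics.get_image("scene"); cv2.imwrite("pics/s7.png",cv2.resize(b[160:250,240:350],None,fx=6,fy=6,interpolation=cv2.INTER_CUBIC))
m["extrinsics"]=m["extrinsics"].tolist(); json.dump(m,open("pics/w7.json","w"))
s=r.sense(); print(s["force"],s["moment"],RB.T@s["force"])
E
```

```text
[-7.7833  0.4567 29.2732] [1.9285 2.3064 0.6673] [13.2408  7.7375 26.1251]
```

View pics/w7z.png

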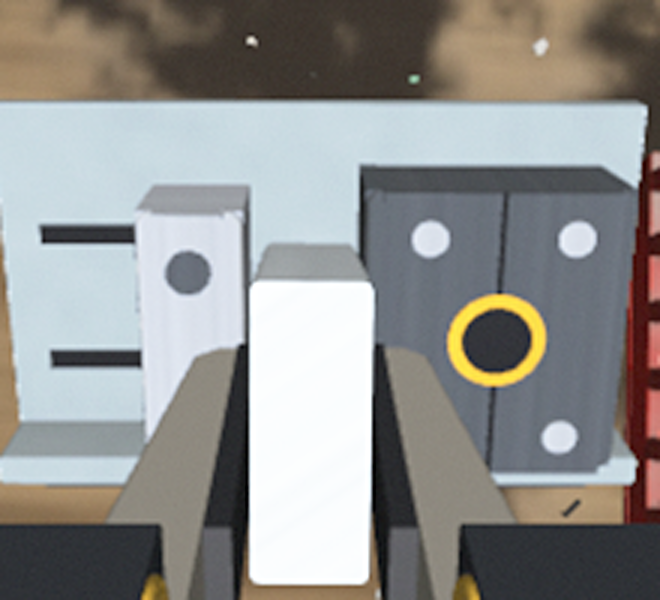

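View pics/s7.png

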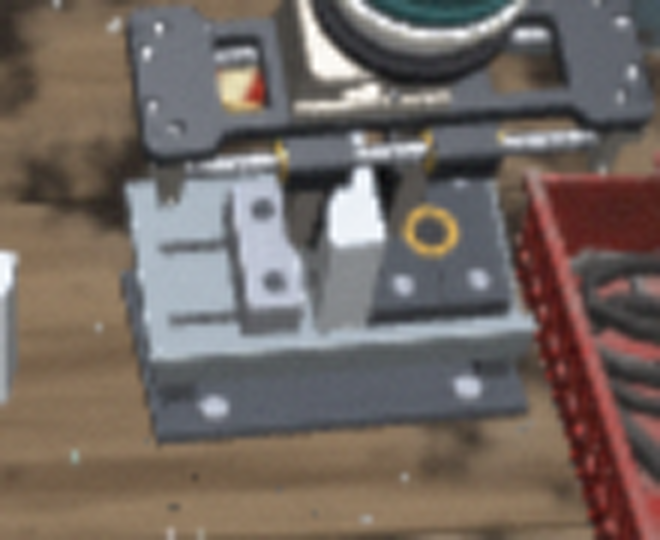

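```bash
python3 - <<'E'
from tgt import *
import json
m=json.load(open("pics/w7.json")); m["extrinsics"]=np.array(m["extrinsics"])
z=lambda P:((proj(m,P)-[150,110])*3).round(0).tolist()
print("mould 70,0,0 / 70,-60,0 /70,-30,30/85,0,0", z([W(70,0,0),W(70,-60,0),W(70,-30,30),W(85,0,0),W(65,27.2,0),W(65,39.2,30),W(0,40,20)]))
s=r.sense(); R=Ro.from_euler("xyz",s["tcp_rot"],degrees=True).as_matrix(); T=s["ee_pos"]
for nm,y in (("foot",.003),("top",-.059)):
    print(nm,z([T+R@[-.011,y,.028],T+R@[.011,y,.028],T+R@[-.011,y,-.028],T+R@[.011,y,-.028]]))
    print((RB.T@(T+R@[0,y,.028]-O)*1000).round(1),(RB.T@(T+R@[0,y,-.028]-O)*1000).round(1))
E
```

```text
mould 70,0,0 / 70,-60,0 /70,-30,30/85,0,0 [[358.0, 166.0], [601.0, 166.0], [506.0, 195.0], [360.0, 105.0], [249.0, 185.0], [185.0, 216.0], [196.0, 460.0]]
foot [[263.0, 207.0], [355.0, 207.0], [267.0, 418.0], [352.0, 418.0]]
[62.1 12.2 10.2] [ 6.1 11.9  9.7]
top [[246.0, 299.0], [373.0, 299.0], [252.0, 573.0], [367.0, 573.0]]
[61.5 12.4 72.2] [ 5.5 12.2 71.7]
```

```bash
python3 -m jog '[{"hand":-1,"tx":0.007,"ty":-0.1,"tz":0.22,"rx":0,"ry":0,"rz":0},{"hand":-1,"tx":0.014,"ty":-0.21,"tz":0.45,"rx":0,"ry":0,"rz":0},{"hand":-1,"tx":0.014,"ty":-0.21,"tz":0.45,"rx":0,"ry":0,"rz":0},{"hand":-1,"tx":0.014,"ty":-0.21,"tz":0.45,"rx":0,"ry":0,"rz":0},{"hand":-1,"tx":0.014,"ty":-0.21,"tz":0.45,"rx":0,"ry":0,"rz":0},{"hand":-1,"tx":0,"ty":0,"tz":0,"rx":0,"ry":0,"rz":0},{"hand":-1,"tx":0,"ty":0,"tz":0,"rx":0,"ry":0,"rz":0}]'
python3 - <<'E'
from tgt import *
import json
delta(29,13.6,60)
m=optics.camera_model("wrist"); im=optics.get_image("wrist"); cv2.imwrite("pics/w8.png",im)
cv2.imwrite("pics/w8z.png",cv2.resize(im[110:310,150:370],None,fx=3,fy=3,interpolation=cv2.INTER_CUBIC))
s=r.sense(); R=Ro.from_euler("xyz",s["tcp_rot"],degrees=True).as_matrix(); T=s["ee_pos"]
z=lambda P:((proj(m,P)-[150,110])*3).round(0).tolist()
for nm,y in (("foot",.003),("top",-.059)):
    print(nm,z([T+R@[-.011,y,.028],T+R@[.011,y,.028],T+R@[-.011,y,-.028],T+R@[.011,y,-.028]]))
m["extrinsics"]=m["extrinsics"].tolist(); json.dump(m,open("pics/w8.json","w"))
E
```

```text
clock: 12.95
ee_pos: [0.5999, 0.1177, 0.0923]
tcp_rot: [-65.0, -0.3, 3.7]
force: [-0.4, -0.3, -2.2]
grip_width: 0.235
target [0.5991 0.1162 0.0978] shift units [-0.0434 -0.0745  0.275 ] turn units [0.0004 0.0384 0.0073] bed pos mm [27.9725 12.6376 54.4097]
foot [[261.0, 205.0], [353.0, 205.0], [265.0, 416.0], [350.0, 416.0]]
top [[244.0, 296.0], [370.0, 296.0], [250.0, 570.0], [365.0, 570.0]]
```

View pics/w8z.png

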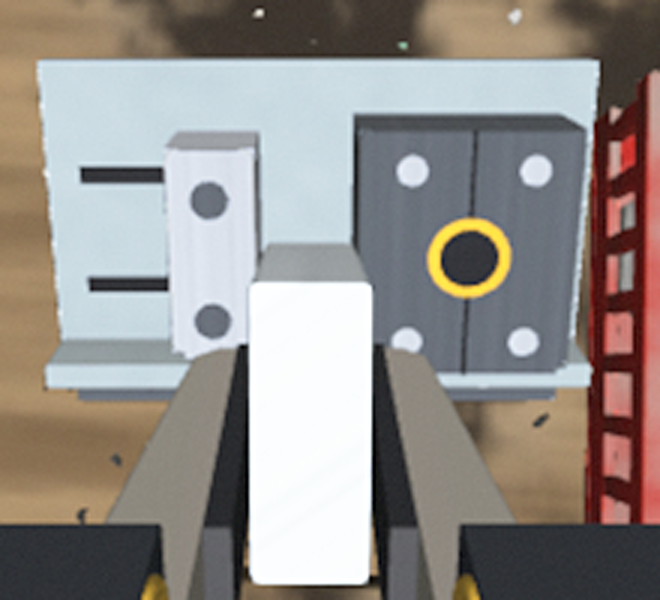

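```bash
cat > pitch.py <<'E'
from tgt import *
import json,sys
from scipy.optimize import least_squares
def fitp(js,pts,sc=3,off=(150,110)):
    # pts: list of (label,(u,v)) full-pixel; corners in piece (x,h,l): h height from foot mm, l along length
    m=json.load(open(js)); m["extrinsics"]=np.array(m["extrinsics"]); E=m["extrinsics"]
    # tool pose from camera: fixed mount
    Rct=np.array([[1,-.0004,-.0008],[-.0009,-.2944,-.9557],[.0002,.9557,-.2944]]); ct=np.array([-.0008,-.2062,.0835])
    Rw=E[:3,:3].T@Rct; T=-E[:3,:3].T@E[:3,3]-Rw@ct
    uv=np.array([p[1] for p in pts],float)
    def P(a):
        al,yc,zc,xc,ya=a; q=[]
        Rr=Ro.from_euler('xyz',[al,0,0],degrees=True).as_matrix()
        for (x,h,l),_ in pts: q.append(Rr@np.array([x,-(h-31),l])/1000+np.array([xc,yc,zc])/1000)
        return np.array(q)@Rw.T+T
    f=lambda a:np.r_[(proj(m,P(a))-uv).ravel(),a[4]]
    s=least_squares(f,[0,-28,0,0,0]); print("pitch,yc,zc,xc",s.x[:4]); print(s.fun[:-1].reshape(-1,2).round(1).tolist())
    al,yc,zc,xc=s.x[:4]; Rr=Ro.from_euler('xyz',[al,0,0],degrees=True).as_matrix()
    for h,l in ((0,28),(0,-28),(62,28),(62,-28)):
        w=T+Rw@(Rr@np.array([0,-(h-31),l])/1000+np.array([xc,yc,zc])/1000); print("h,l",h,l,"bed mm",(RB.T@(w-O)*1000).round(1))
E
python3 - <<'E'
from pitch import *
c=lambda u,v:(150+u/3-.33,110+v/3-.33)
fitp("pics/w8.json",[((-11,62,28),c(249,282)),((11,62,28),c(371,282)),((-11,62,-28),c(250,585)),((11,62,-28),c(370,585)),((-11,0,28),c(264,245)),((11,0,28),c(355,245))])
E
python3 - <<'E'
import cv2
im=cv2.imread("pics/w6.png"); cv2.imwrite("pics/w6z.png",cv2.resize(im[110:310,150:370],None,fx=3,fy=3,interpolation=cv2.INTER_CUBIC))
E
```

```text
pitch,yc,zc,xc [-11.1413 -29.8376  -3.6625  -0.8548]
[[-0.5, 0.1], [0.3, 0.0], [-0.0, -0.0], [0.0, -0.1], [0.3, 0.0], [-0.1, 0.0]]
h,l 0 28 bed mm [45.9 12.8 48.7]
h,l 0 -28 bed mm [-9.1 12.8 59.5]
h,l 62 28 bed mm [ 57.9  13.1 109.5]
h,l 62 -28 bed mm [  2.9  13.  120.4]
```

View pics/w6z.png

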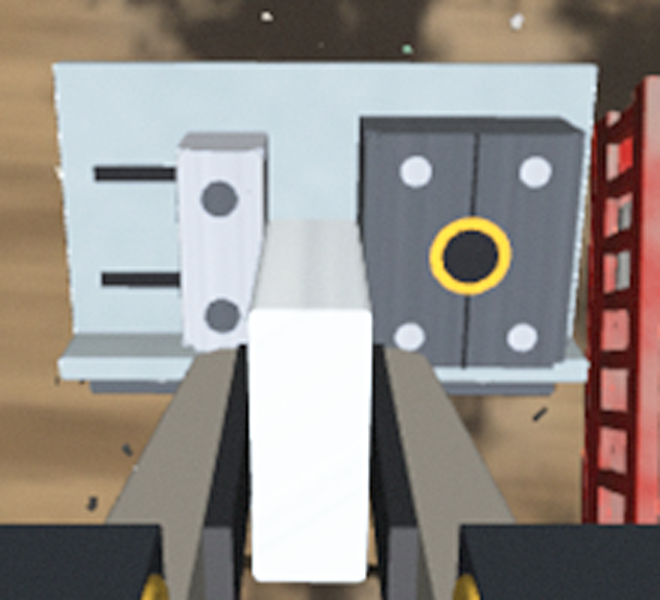

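```bash
python3 -m jog '[{"hand":-1,"tx":0,"ty":0.1,"tz":0.1,"rx":0.55,"ry":0.04,"rz":0},{"hand":-1,"tx":0,"ty":0.1,"tz":0.1,"rx":0.55,"ry":0.04,"rz":0},{"hand":-1,"tx":-0.04,"ty":0.1,"tz":0.1,"rx":0.517,"ry":0.05,"rz":0},{"hand":-1,"tx":0,"ty":0.1,"tz":0,"rx":0,"ry":0,"rz":0},{"hand":-1,"tx":0,"ty":0,"tz":0,"rx":0,"ry":0,"rz":0},{"hand":-1,"tx":0,"ty":0,"tz":0,"rx":0,"ry":0,"rz":0}]' 45
python3 - <<'E'
from tgt import *
import json
delta(29,13.6,60)
m=optics.camera_model("wrist"); im=optics.get_image("wrist"); cv2.imwrite("pics/w9.png",im)
cv2.imwrite("pics/w9z.png",cv2.resize(im[110:310,150:370],None,fx=3,fy=3,interpolation=cv2.INTER_CUBIC))
m["extrinsics"]=m["extrinsics"].tolist(); json.dump(m,open("pics/w9.json","w"))
E
```

```text
clock: 13.5
ee_pos: [0.5983, 0.1273, 0.0976]
tcp_rot: [-53.9, 0.0, 3.7]
force: [0.0, 0.4, -0.5]
grip_width: 0.234
target [0.5991 0.1162 0.0978] shift units [ 0.0399 -0.5517  0.0131] turn units [-1.6135 -0.1069 -0.0056] bed pos mm [38.9151 13.6816 55.0866]
```

View pics/w9z.png

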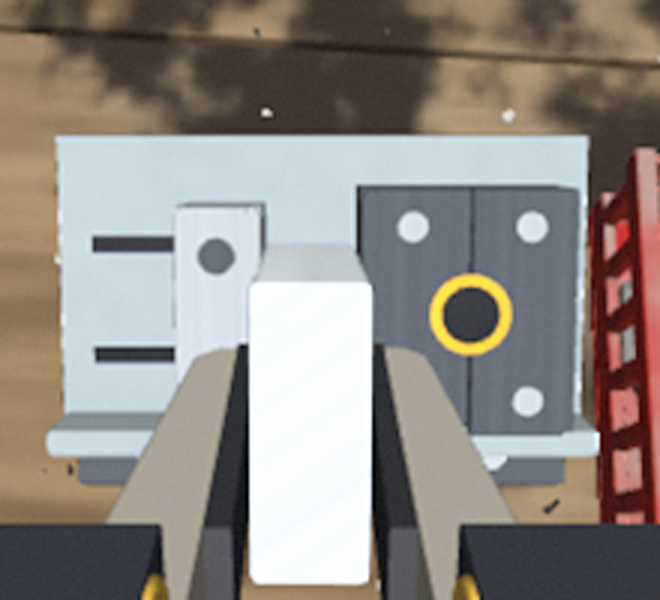

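```bash
python3 - <<'E'
from pitch import *
c=lambda u,v:(150+u/3-.33,110+v/3-.33)
fitp("pics/w9.json",[((-11,62,28),c(249,282)),((11,62,28),c(371,282)),((-11,62,-28),c(250,584)),((11,62,-28),c(370,584)),((-11,0,28),c(264,245)),((11,0,28),c(355,245))])
m=json.load(open("pics/w9.json")); m["extrinsics"]=np.array(m["extrinsics"])
print(((proj(m,[W(70,0,0),W(70,-30,30),W(85,0,0),W(65,27.2,0),W(65,39.2,30),W(0,40,20)])-[150,110])*3).round())
E
```

```text
pitch,yc,zc,xc [-11.1252 -29.3945  -3.7995  -0.8549]
[[-0.4, 0.0], [0.3, 0.0], [0.1, -0.0], [-0.0, -0.1], [0.3, 0.0], [-0.1, 0.0]]
h,l 0 28 bed mm [57.8 13.8 52.5]
h,l 0 -28 bed mm [ 1.8 13.8 52.6]
h,l 62 28 bed mm [ 57.8  13.8 114.6]
h,l 62 -28 bed mm [  1.8  13.7 114.6]
[[355. 186.]
 [472. 190.]
 [355. 135.]
 [265. 202.]
 [214. 209.]
 [218. 432.]]
```

```bash
python3 -m jog '[{"hand":-1,"tx":-0.014,"ty":0.3,"tz":-0.41,"rx":0,"ry":0,"rz":0},{"hand":-1,"tx":-0.014,"ty":0.21,"tz":-0.453,"rx":0,"ry":0,"rz":0},{"hand":-1,"tx":-0.011,"ty":0.169,"tz":-0.362,"rx":0,"ry":0,"rz":0},{"hand":-1,"tx":-0.007,"ty":0.105,"tz":-0.226,"rx":0,"ry":0,"rz":0},{"hand":-1,"tx":-0.007,"ty":0.105,"tz":-0.226,"rx":0,"ry":0,"rz":0},{"hand":-1,"tx":-0.007,"ty":0.105,"tz":-0.226,"rx":0,"ry":0,"rz":0},{"hand":-1,"tx":0,"ty":0,"tz":0,"rx":0,"ry":0,"rz":0}]'
python3 -c "
from tgt import *
delta(40.9,13.6,2.5); print(RB.T@r.sense()['force'])"
```

```text
clock: 14.13
ee_pos: [0.5966, 0.1467, 0.0586]
tcp_rot: [-53.8, 0.1, 3.7]
force: [-1.3, 1.1, -1.9]
grip_width: 0.237
target [0.5968 0.1513 0.0508] shift units [ 0.0089  0.2265 -0.3945] turn units [-1.6197 -0.1164  0.0006] bed pos mm [40.1479 14.0704 11.556 ]
[ 0.2499  1.2536 -2.2535]
```

```bash
python3 -m jog '[{"hand":-1,"tx":-0.004,"ty":0.063,"tz":-0.136,"rx":0,"ry":0,"rz":0},{"hand":-1,"tx":-0.004,"ty":0.063,"tz":-0.136,"rx":0,"ry":0,"rz":0},{"hand":-1,"tx":-0.003,"ty":0.042,"tz":-0.09,"rx":0,"ry":0,"rz":0},{"hand":-1,"tx":0,"ty":0,"tz":0,"rx":0,"ry":0,"rz":0}]'
python3 -c "
from tgt import *
delta(40.9,13.6,2.5); print(RB.T@r.sense()['force'])"
```

```text
clock: 14.47
ee_pos: [0.5969, 0.1497, 0.0522]
tcp_rot: [-53.8, 0.0, 3.7]
force: [-0.4, -0.2, -2.1]
grip_width: 0.239
target [0.5968 0.1513 0.0508] shift units [-0.0075  0.0781 -0.0736] turn units [-1.6198 -0.1053  0.0038] bed pos mm [40.1006 13.5524  4.4967]
[-1.0135  0.4269 -1.8632]
```

Two mm more by estimate; press lightly until contact.

```bash
python3 -m jog '[{"hand":-1,"tx":-0.001,"ty":0.021,"tz":-0.045,"rx":0,"ry":0,"rz":0},{"hand":-1,"tx":-0.001,"ty":0.021,"tz":-0.045,"rx":0,"ry":0,"rz":0},{"hand":-1,"tx":-0.001,"ty":0.021,"tz":-0.045,"rx":0,"ry":0,"rz":0},{"hand":-1,"tx":0,"ty":0,"tz":0,"rx":0,"ry":0,"rz":0}]'
python3 -c "
from tgt import *
delta(40.9,13.6,2.5); print(RB.T@r.sense()['force'])"
```

```text
clock: 14.8
ee_pos: [0.597, 0.1509, 0.0497]
tcp_rot: [-53.8, -0.0, 3.7]
force: [-0.4, -0.1, -1.7]
grip_width: 0.237
target [0.5968 0.1513 0.0508] shift units [-0.0094  0.0182  0.0526] turn units [-1.6191 -0.1034  0.0039] bed pos mm [40.1156 13.4361  1.704 ]
[-0.7522  0.3685 -1.4995]
```

```bash
python3 -m jog '[{"hand":-1,"tx":-0.001,"ty":0.021,"tz":-0.045,"rx":0,"ry":0,"rz":0},{"hand":-1,"tx":-0.001,"ty":0.021,"tz":-0.045,"rx":0,"ry":0,"rz":0},{"hand":-1,"tx":-0.001,"ty":0.021,"tz":-0.045,"rx":0,"ry":0,"rz":0},{"hand":-1,"tx":0,"ty":0,"tz":0,"rx":0,"ry":0,"rz":0}]'
python3 - <<'E'
from tgt import *
import json
delta(40.9,13.6,2.5); print(RB.T@r.sense()['force'])
m=optics.camera_model("wrist"); im=optics.get_image("wrist"); cv2.imwrite("pics/w10.png",im)
cv2.imwrite("pics/w10z.png",cv2.resize(im[110:310,150:370],None,fx=3,fy=3,interpolation=cv2.INTER_CUBIC))
b=optics.get_image("scene"); cv2.imwrite("pics/s10.png",cv2.resize(b[160:250,240:350],None,fx=6,fy=6,interpolation=cv2.INTER_CUBIC))
m["extrinsics"]=m["extrinsics"].tolist(); json.dump(m,open("pics/w10.json","w"))
E
```

```text
clock: 15.13
ee_pos: [0.5972, 0.1516, 0.0481]
tcp_rot: [-53.8, -0.0, 3.7]
force: [-1.6, -3.6, 5.2]
grip_width: 0.234
target [0.5968 0.1513 0.0508] shift units [-0.0203 -0.0184  0.1317] turn units [-1.6251 -0.0991  0.005 ] bed pos mm [40.0963 13.1714 -0.0321]
[-1.0079  1.8087  6.1629]
```

View pics/w10z.png

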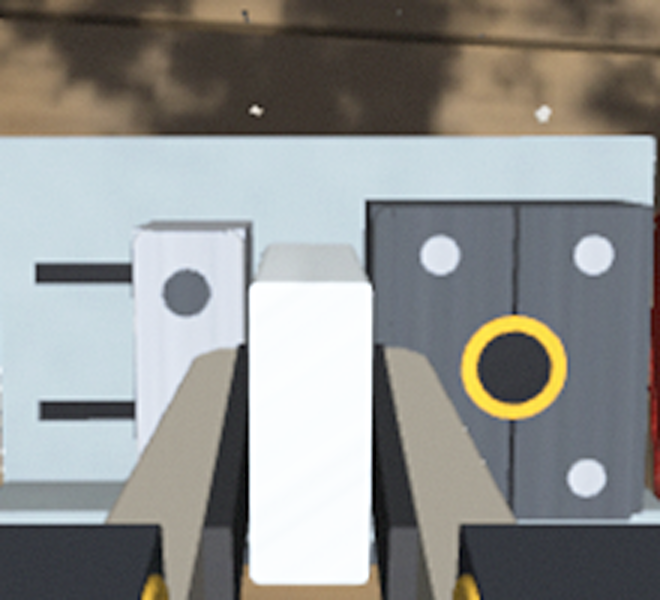

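View pics/s10.png

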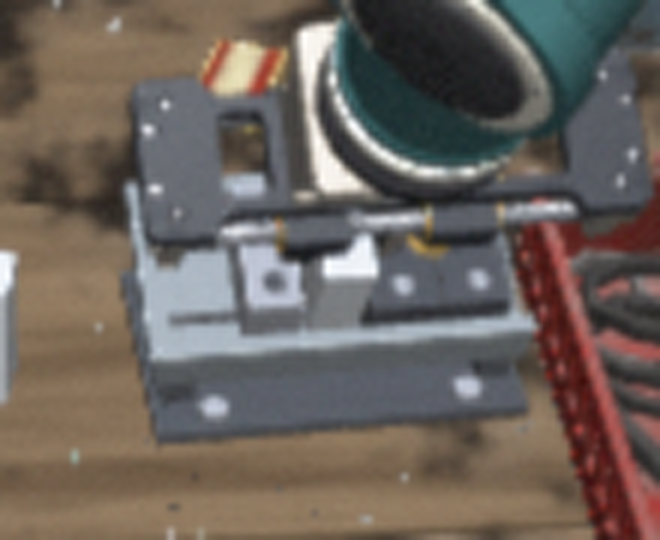

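```bash
python3 -m jog '[{"hand":-1,"tx":0.003,"ty":-0.045,"tz":-0.021,"rx":0,"ry":0,"rz":0},{"hand":-1,"tx":0.003,"ty":-0.045,"tz":-0.021,"rx":0,"ry":0,"rz":0},{"hand":-1,"tx":0,"ty":0,"tz":0,"rx":0,"ry":0,"rz":0}]'
python3 -c "
from tgt import *
s=r.sense(); print(RB.T@s['force'],RB.T@(s['ee_pos']-O)*1000)"
python3 -m jog '[{"hand":-1,"tx":0.003,"ty":-0.045,"tz":-0.021,"rx":0,"ry":0,"rz":0},{"hand":-1,"tx":0.002,"ty":-0.023,"tz":-0.011,"rx":0,"ry":0,"rz":0},{"hand":-1,"tx":0,"ty":0,"tz":0,"rx":0,"ry":0,"rz":0}]'
python3 -c "
from tgt import *
s=r.sense(); print(RB.T@s['force'],RB.T@(s['ee_pos']-O)*1000)"
```

```text
clock: 15.48
ee_pos: [0.5972, 0.1515, 0.0481]
tcp_rot: [-53.7, -0.0, 3.7]
force: [-2.3, -0.4, 7.9]
grip_width: 0.237
[3.1127 2.3345 7.239 ] [39.958  13.1851  0.0491]
clock: 15.73
ee_pos: [0.5974, 0.1511, 0.0481]
tcp_rot: [-53.6, -0.1, 3.8]
force: [-1.9, 1.2, 8.9]
grip_width: 0.233
[5.0119 1.7721 7.5307] [39.6236 13.0553  0.1557]
```

```bash
python3 -m jog '[{"hand":-1,"tx":0.003,"ty":-0.09,"tz":0.03,"rx":0,"ry":0,"rz":0},{"hand":-1,"tx":0.003,"ty":-0.045,"tz":-0.021,"rx":0,"ry":0,"rz":0},{"hand":-1,"tx":0.003,"ty":-0.045,"tz":-0.021,"rx":0,"ry":0,"rz":0},{"hand":-1,"tx":0,"ty":0,"tz":0,"rx":0,"ry":0,"rz":0},{"hand":-1,"tx":0,"ty":0,"tz":0,"rx":0,"ry":0,"rz":0}]'
python3 - <<'E'
from tgt import *
import json
s=r.sense(); print(RB.T@s['force'],RB.T@(s['ee_pos']-O)*1000)
m=optics.camera_model("wrist"); im=optics.get_image("wrist"); cv2.imwrite("pics/w11.png",im)
cv2.imwrite("pics/w11z.png",cv2.resize(im[110:310,150:370],None,fx=3,fy=3,interpolation=cv2.INTER_CUBIC))
m["extrinsics"]=m["extrinsics"].tolist(); json.dump(m,open("pics/w11.json","w"))
E
```

```text
clock: 16.15
ee_pos: [0.5975, 0.148, 0.0472]
tcp_rot: [-53.6, -0.0, 3.8]
force: [0.3, 4.4, 6.4]
grip_width: 0.236
[ 6.679  -0.6102  3.983 ] [36.4439 13.1257  0.6373]
```

View pics/w11z.png

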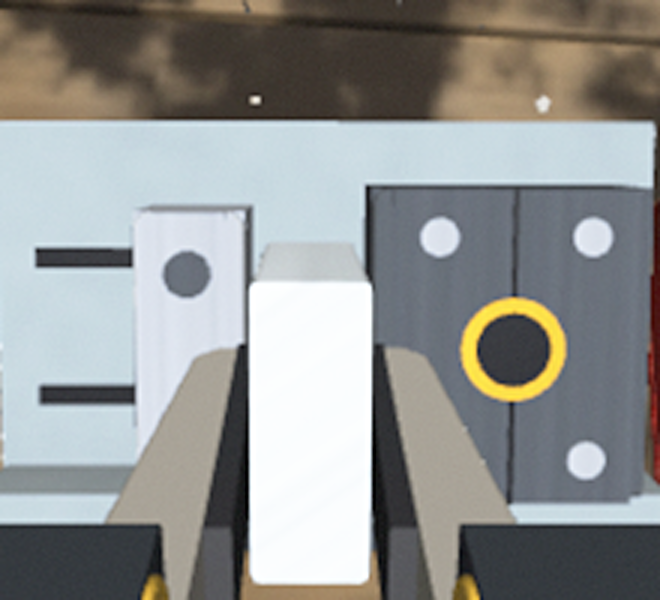

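```bash
python3 -m jog '[{"hand":-1,"tx":-0.003,"ty":0.042,"tz":-0.09,"rx":0,"ry":0,"rz":0},{"hand":-1,"tx":-0.003,"ty":0.042,"tz":-0.09,"rx":0,"ry":0,"rz":0},{"hand":-1,"tx":-0.003,"ty":0.042,"tz":-0.09,"rx":0,"ry":0,"rz":0},{"hand":-1,"tx":0,"ty":0,"tz":0,"rx":0,"ry":0,"rz":0},{"hand":-1,"tx":0,"ty":0,"tz":0,"rx":0,"ry":0,"rz":0}]'
python3 -c "
from tgt import *
s=r.sense(); print(RB.T@s['force'],RB.T@(s['ee_pos']-O)*1000)"
```

```text
clock: 16.62
ee_pos: [0.5978, 0.1487, 0.0466]
tcp_rot: [-53.4, -0.1, 3.8]
force: [-10.7, -7.3, 35.8]
grip_width: 0.236
[ 9.1276 11.1748 35.2599] [36.7517 12.7215 -0.0972]
```

```bash
python3 -m jog '[{"hand":-1,"tx":0.005,"ty":-0.07,"tz":0.15,"rx":0,"ry":0,"rz":0},{"hand":-1,"tx":0.002,"ty":-0.03,"tz":0.06,"rx":0,"ry":0,"rz":0},{"hand":-0.2,"tx":0,"ty":0,"tz":0,"rx":0,"ry":0,"rz":0},{"hand":-0.2,"tx":0,"ty":0,"tz":0,"rx":0,"ry":0,"rz":0},{"hand":-0.2,"tx":0,"ty":0,"tz":0,"rx":0,"ry":0,"rz":0},{"hand":-0.2,"tx":0,"ty":0,"tz":0,"rx":0,"ry":0,"rz":0},{"hand":-0.2,"tx":0,"ty":0,"tz":0,"rx":0,"ry":0,"rz":0}]'
python3 - <<'E'
from tgt import *
import json
s=r.sense(); print(RB.T@s['force'],RB.T@(s['ee_pos']-O)*1000)
m=optics.camera_model("wrist"); im=optics.get_image("wrist"); cv2.imwrite("pics/w12.png",im)
cv2.imwrite("pics/w12z.png",cv2.resize(im[110:310,150:370],None,fx=3,fy=3,interpolation=cv2.INTER_CUBIC))
m["extrinsics"]=m["extrinsics"].tolist(); json.dump(m,open("pics/w12.json","w"))
E
```

```text
clock: 17.2
ee_pos: [0.5973, 0.1453, 0.0436]
tcp_rot: [-53.9, 0.0, 3.6]
force: [-0.6, 0.8, -0.3]
grip_width: 0.396
[ 0.6134  0.5703 -0.5953] [32.4322 13.534  -1.4805]
```

View pics/w12z.png

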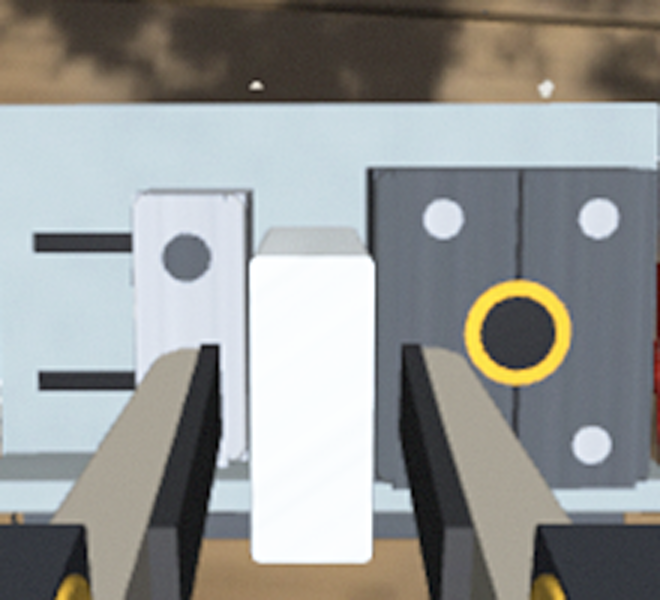

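```bash
python3 -m jog '[{"hand":-0.2,"tx":0.02,"ty":-0.3,"tz":0.4,"rx":0,"ry":0,"rz":0},{"hand":-0.2,"tx":0.04,"ty":-0.59,"tz":0.81,"rx":0,"ry":0,"rz":0},{"hand":-0.2,"tx":0.04,"ty":-0.59,"tz":0.81,"rx":0,"ry":0,"rz":0},{"hand":-0.2,"tx":0.04,"ty":-0.59,"tz":0.81,"rx":0,"ry":0,"rz":0},{"hand":-0.2,"tx":0.04,"ty":-0.59,"tz":0.81,"rx":0,"ry":0,"rz":0},{"hand":-0.2,"tx":0,"ty":0,"tz":0,"rx":0,"ry":0,"rz":0},{"hand":-0.2,"tx":0,"ty":0,"tz":0,"rx":0,"ry":0,"rz":0}]'
python3 - <<'E'
from tgt import *
import json
m=optics.camera_model("wrist"); im=optics.get_image("wrist"); cv2.imwrite("pics/w13.png",im)
cv2.imwrite("pics/w13z.png",cv2.resize(im[60:250,150:370],None,fx=3,fy=3,interpolation=cv2.INTER_CUBIC))
b=optics.get_image("scene"); cv2.imwrite("pics/s13.png",cv2.resize(b[160:250,240:350],None,fx=6,fy=6,interpolation=cv2.INTER_CUBIC))
cv2.imwrite("pics/s13f.png",b)
m["extrinsics"]=m["extrinsics"].tolist(); json.dump(m,open("pics/w13.json","w"))
E
```

```text
clock: 17.83
ee_pos: [0.6018, 0.0915, 0.1179]
tcp_rot: [-53.9, -0.1, 3.6]
force: [-0.7, 0.9, -1.0]
grip_width: 0.4
```

View pics/w13z.png

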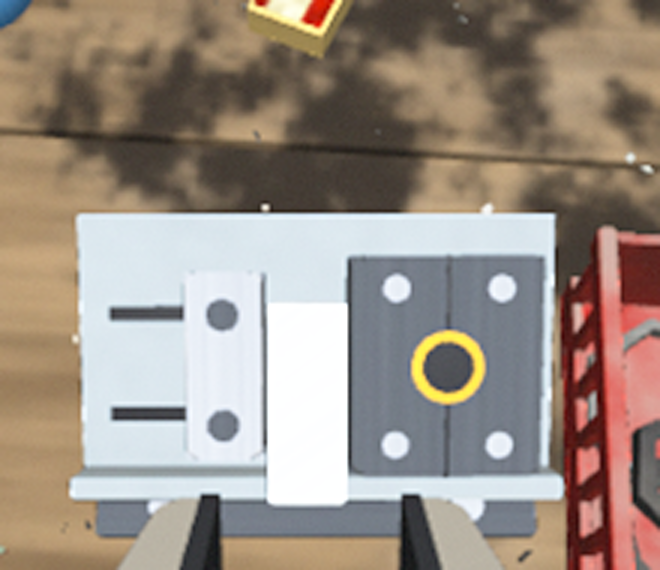

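View pics/s13.png

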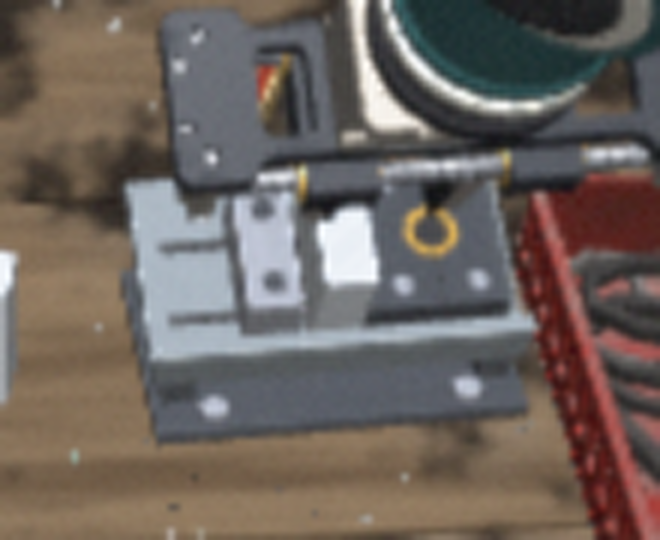

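```bash
python3 - <<'E'
from tgt import *
import json
m=json.load(open("pics/w13.json")); m["extrinsics"]=np.array(m["extrinsics"])
z=lambda P:((proj(m,P)-[150,60]+.33)*3).round().tolist()
print("ref mould",z([W(70,-30,30),W(2,-30,30),W(70,-4,30),W(2,0,30)]),"stop",z([W(65,39,30),W(65,27.2,15)]), "bed top",z([W(85,0,0)]))
for x0 in(0,2):
  print(x0,z([W(x0,2.6,62),W(x0,24.6,62),W(x0+56,2.6,62),W(x0+56,24.6,62)]))
c=lambda u,v:(150+u/3-.33,60+v/3-.33)
P=onplane(m,[c(267,303),c(348,303),c(349,504),c(267,504)],W(0,0,62),RB[:,2]); print("top corners in bed mm if z=62:",((P-O)@RB*1000).round(1).tolist())
for h in (60,64,68):
  P=onplane(m,[c(267,303),c(348,303),c(349,504),c(267,504)],W(0,0,h),RB[:,2]); q=(P-O)@RB*1000; print(h,"len",np.linalg.norm(q[1]-q[2]).round(1),"wid",np.linalg.norm(q[1]-q[0]).round(1), np.linalg.norm(q[3]-q[2]).round(1))
E
```

```text
ref mould [[450.0, 257.0], [446.0, 478.0], [364.0, 257.0], [350.0, 478.0]] stop [[222.0, 274.0], [263.0, 275.0]] bed top [[346.0, 215.0]]
0 [[346.0, 508.0], [266.0, 508.0], [346.0, 304.0], [265.0, 304.0]]
2 [[346.0, 501.0], [266.0, 501.0], [346.0, 296.0], [265.0, 296.0]]
top corners in bed mm if z=62: [[56.3, 23.9, 62.0], [56.2, 2.1, 62.0], [1.1, 1.7, 62.0], [1.2, 24.3, 62.0]]
60 len 55.6 wid 22.0 22.8
64 len 54.7 wid 21.6 22.4
68 len 53.8 wid 21.3 22.0
```

```bash
python3 -m jog '[{"hand":-0.2,"tx":0,"ty":-0.5,"tz":0.8,"rx":0,"ry":0,"rz":0},{"hand":-0.2,"tx":0,"ty":-0.5,"tz":0.8,"rx":0,"ry":0,"rz":0},{"hand":-0.2,"tx":0,"ty":-0.5,"tz":0.8,"rx":0,"ry":0,"rz":0},{"hand":-0.2,"tx":0,"ty":0,"tz":0,"rx":0,"ry":0,"rz":0},{"hand":-0.2,"tx":0,"ty":0,"tz":0,"rx":0,"ry":0,"rz":0}]'
python3 - <<'E'
from h import *
b=optics.get_image("scene"); cv2.imwrite("pics/s14.png",b)
E
```

```text
clock: 18.35
ee_pos: [0.6009, 0.0631, 0.1644]
tcp_rot: [-53.8, -0.0, 3.7]
force: [-0.8, 0.1, -0.3]
grip_width: 0.402
```

View pics/s14.png

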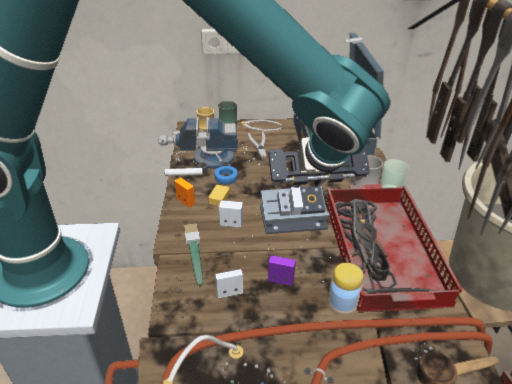

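The picture shows the piece in the cradle at about (300,200). The other two white pieces, at (231,213) and (229,284), are where they started. So are the wax block at (219,195), the tape roll at (226,175) and both look-alikes, with the gripper clear.

```bash
python3 -c "
from bench import close_job
print(close_job())"
```

```text
the job is handed in; nothing more can be done
None
```

The 22 mm packing piece, the middle of the three white blocks, is in the gap, let go, and handed in at about 18 s.

**Choice of piece:** two wrist views put the gap at 27.2 and 27.3 mm (about ±0.3 mm). A rough first look from the top camera gave about 26 mm. All are under 28 mm, so I took the 22 mm piece and did not try the 28 mm one. Closing the fingers on it read 21.9 mm.

**What went wrong on the way:**
- **Empty first grasp:** the fingertips sit about 33 mm behind the reported TCP, so I closed on nothing and regrasped lower.
- **First insertion failed:** the piece sat about 3–4 mm off in the grip and appears to have landed on the ledge. The wrist force reached about 30 N and the piece tipped 11° in the fingers. I lifted it, measured its pose, tilted the tool to level it and went in again.

**Last checks:**
- **Seating:** I slid the piece to the ledge and pressed it onto the bed with about 35 N. After release, the wrist view put its top face at bed x 1 to 56 mm and y 2 to 24 mm, matching a fully seated flat piece within about 1 mm.
- **Height:** I only know this indirectly. While pressing, the model put the foot 2–3 mm below the bed surface, roughly the size of the calibration error.
- **Bystanders:** the wax block, tape roll, other pieces and look-alikes look unmoved in the final picture. The matchbox was hidden behind the gripper there, but I never went near it.

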